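# Set up the fold-flat clothespin caddy

### The job

Set up the clothespin caddy: raise its four hinged sides fully upright, then lay the one pine bar whose length fills the gap between the near and far sides flat on the caddy's floor, straight across the middle, to divide it into a left and a right bay. Put every clothespin inside the caddy, below its rim, and leave the other two bars on the counter and the jar, cup and ceramic tray where they are.

Things in the scene. Friction and masses are not known exactly. Their poses are not given: they have to be found in the camera images.
- caddy: fold-flat clothespin caddy fixed to the counter: plywood floor 134 (x) x 190 (y) mm, top 22 mm above the counter, four hinged sides lying flat outwards at first. Origin on the counter under the middle; x points away from the robot (within 0.2 rad), y left. Sides upright: inside 134 x 190 mm, 45 mm deep, rim 67 mm above the counter, tab tops at 92 mm
- side_far (a joint): hinge of the far (+x) side, rad: 0 = flat outwards, its top face level with the caddy's floor; 1.57 = upright at its stop, outside the hinge line. Stiff: stays at any angle, about 2 N moves it at the tab. Blue panel 45 mm high (out from the hinge), 6 mm thick; hinge line at x = +67 mm in the caddy's frame, 22 mm above the counter
- tab_far (a point): middle of the yellow pull tab of the far (+x) side, 59 mm from the hinge line, mid-thickness; tab 30 mm wide along the hinge, 6 mm thick, 45 to 70 mm from the hinge line, at the panel's middle. Flat, it hangs 16 mm clear of the counter; pinch its two narrow edges from above (fingers closing along the hinge line): the panel turns in the grip as it rises
- side_near (a joint): hinge of the near (-x) side, rad: 0 = flat outwards, its top face level with the caddy's floor; 1.57 = upright at its stop, outside the hinge line. Stiff: stays at any angle, about 2 N moves it at the tab. Blue panel 45 mm high (out from the hinge), 6 mm thick; hinge line at x = -67 mm in the caddy's frame, 22 mm above the counter
- tab_near (a point): middle of the yellow pull tab of the near (-x) side, 59 mm from the hinge line, mid-thickness; tab 30 mm wide along the hinge, 6 mm thick, 45 to 70 mm from the hinge line, at the panel's middle. Flat, it hangs 16 mm clear of the counter; pinch its two narrow edges from above (fingers closing along the hinge line): the panel turns in the grip as it rises
- side_left (a joint): hinge of the left (+y) side, rad: 0 = flat outwards, its top face level with the caddy's floor; 1.57 = upright at its stop, outside the hinge line. Stiff: stays at any angle, about 2 N moves it at the tab. Blue panel 45 mm high (out from the hinge), 6 mm thick; hinge line at y = +95 mm in the caddy's frame, 22 mm above the counter
- tab_left (a point): middle of the yellow pull tab of the left (+y) side, 59 mm from the hinge line, mid-thickness; tab 30 mm wide along the hinge, 6 mm thick, 45 to 70 mm from the hinge line, at the panel's middle. Flat, it hangs 16 mm clear of the counter; pinch its two narrow edges from above (fingers closing along the hinge line): the panel turns in the grip as it rises
- side_right (a joint): hinge of the right (-y) side, rad: 0 = flat outwards, its top face level with the caddy's floor; 1.57 = upright at its stop, outside the hinge line. Stiff: stays at any angle, about 2 N moves it at the tab. Blue panel 45 mm high (out from the hinge), 6 mm thick; hinge line at y = -95 mm in the caddy's frame, 22 mm above the counter
- tab_right (a point): middle of the yellow pull tab of the right (-y) side, 59 mm from the hinge line, mid-thickness; tab 30 mm wide along the hinge, 6 mm thick, 45 to 70 mm from the hinge line, at the panel's middle. Flat, it hangs 16 mm clear of the counter; pinch its two narrow edges from above (fingers closing along the hinge line): the panel turns in the grip as it rises
- bar_short: square pine bar, 24 x 24 mm, 100 mm long; origin at its centre, x along its length. One of three look-alike bars of different length lying on the counter
- bar_medium: square pine bar, 24 x 24 mm, 126 mm long; origin at its centre, x along its length. One of three look-alike bars of different length lying on the counter
- bar_long: square pine bar, 24 x 24 mm, 152 mm long; origin at its centre, x along its length. One of three look-alike bars of different length lying on the counter
- pin1: large wooden spring clothespin, 85 mm long, 23 mm wide at the middle, 14 mm thick, lying on its side; origin at its centre, x along its length, z through its thickness. Two to four are present
- pin2: large wooden spring clothespin, 85 mm long, 23 mm wide at the middle, 14 mm thick, lying on its side; origin at its centre, x along its length, z through its thickness. Two to four are present
- pin3: large wooden spring clothespin, 85 mm long, 23 mm wide at the middle, 14 mm thick, lying on its side; origin at its centre, x along its length, z through its thickness. Two to four are present
- pin4: large wooden spring clothespin, 85 mm long, 23 mm wide at the middle, 14 mm thick, lying on its side; origin at its centre, x along its length, z through its thickness. Two to four are present
- jar: white plastic detergent pod jar with twist cap, 90 mm wide, 130 mm high, bystander; origin at its underside
- cup: aluminium measuring cup with handle, 72 mm wide, 60 mm high, bystander; origin at its underside
- dish: white ceramic tray, 100 x 200 x 22 mm, bystander; origin at its underside
Mind the look-alikes: they are no part of the job. What is shaped like the pin1 but blue, purple or yellow is not meant.

How it is judged:
By the outcome, as a careful person would: the job done as asked, in the order asked, and still so for the second after the job is handed in, with the robot touching nothing.
Of pin1, pin2, pin3, pin4 only 2 to 4 are there at a start; the rules pass over those that are not, and their reading is None.
At some moment in a run one of pin1, pin2, pin3, pin4, bar_medium may be knocked a few centimetres aside while the robot is not near it.
Once in a run the grip may slacken for a moment while it holds something.
It also fails if it takes over 210 s, if anything falls off the work surface, if the arm or the gripper's body presses on something with over 40 N, if the wrist force passes 120 N, or if a joint passes its speed limit or range.

### The arm

A 7-joint arm with a two-finger parallel gripper is mounted at the origin on the work surface. World frame = base frame: x ahead of the robot, y to its left, z up, the work surface at z = 0. Lengths are in m, angles in rad, forces in N, time in s.
With the tool pointing down it reaches from about 0.4 to 0.875 m from the base axis. Payload 19.3 kg.
Tool frame: the origin (TCP) lies between the finger pads; the fingertips stand 17 mm ahead of it and the grasp point (between the pads) lies 2 mm behind it; z points along the fingers, y is the line along which they close (so a half turn about z gives the same grasp; the last joint's range is limited). The gripper opens to 85 mm and grips with 20 to 120 N. Pads are 22 mm wide; open, the fingers measure 114 mm over their backs; the gripper's body (76 mm by 85 mm) begins 54 mm behind the grasp point. The pads swing forward as they close: fully open they stand 13 mm farther back than shut.
Start: joints at [-1.227, 0.521, -0.036, 1.599, 0.021, 1.021, -0.113], TCP at [0.251, 0.572, 0.248] pointing down, gripper open.
Joint ranges: [-2.91, 2.91], [-0.3, 2.13], [-1.5, 1.42], [0.17, 2.43], [-1.26, 4.41], [0.16, 1.93], [-2.52, 2.52]. Speed limits (rad/s): [1.89, 1.89, 2.39, 2.39, 3.01, 3.01, 3.01].

### API

Orientations are given as [roll, pitch, yaw] about the fixed x, y, z axes, in that order (R = Rz(yaw) Ry(pitch) Rx(roll)).
In Python, from workcell import bot gives the robot as it stands.
- The arm moves only by the shell command python3 -m inch 'ROWS' [FORCE]. ROWS is JSON, a list of rows, each a list of 7 numbers: the shift along the tool's x, y, z in units of 200 mm (1.0 is 200 mm), then the turn, a rotation vector about the tool's x, y, z in units of 90 degrees (1.0 is 90 degrees), then the opening, from 0 (shut) to 1 (fully open). In form: [[x, y, z, rx, ry, rz, grip], ...]. A call has 1 to 20 rows; each row is the pose to reach, as a shift and turn from the pose commanded when the call began, along the tool's axes at that moment; what a row does not reach only later rows make up. A row lasts 1/8 s, in which the tool goes at most 62.5 mm and 10.7 degrees, less where a joint would pass 70% of its speed; a pose out of reach is approached as far as the arm can. A call with a number of a shift or a turn outside -1 to 1 is refused whole. A call with a gripper value outside its range is refused whole. The fingers move at their own pace and stop on an object; FORCE is the grip in N (left out, the last holds). Time passes only in rows, so rows that repeat a pose let the fingers close. It gives the time, the measured TCP pose, the force, the opening and the grip force at its end, in the units of the state.
- bot.observe(): the state, without advancing time (a new reading comes with each control period).
- bot.grab_frame(name): name is "scene" or "top"; returns a dict with "img" (384x512x3 uint8, red, green, blue), "z_map" (384x512 float32, m along the optical axis (not along the pixel's ray), 0 where there is no reading), "vfov" (degrees; the focal length in pixels is half the picture's height over the tangent of half this angle, whatever the lens; pixels are square), "cx", "cy" (the principal point, pixels), "rvec" (rotation vector, rad) and "tvec" (3), from world to camera coordinates, as OpenCV has them. Camera axes: x right, y down, z forward; pixel columns grow to the right and rows downward; lengths in m; the calibration is good to about 2 mm. A picture is of the moment at which its call begins.
- bot.job_done(): hands the job in; it is judged then, once.
The state is a dict: "clock": time; "qpos": joint angles; "qd": joint speeds; "joint_efforts": joint torques, N m; "position": TCP position; "tool_rot": TCP orientation; "force": force on the tool from outside, world axes, zero at the start; "moment": the same for the moment, N m; "grip_width": finger opening in m; "finger_force": force on a finger pad.
Only numpy, scipy, OpenCV 4.12 (cv2) and the standard library are available. Lean on these libraries where they do the work, as an engineer would, in place of code of your own. Each camera call takes 0.05 s, during which the arm holds its last target. There are 200 camera calls.

## Working session

There is one attempt and no reset: what is moved stays moved. The work goes in short steps, Python scripts to look and compute and a shell command to move; the robot and the scene stay as the last step left them, time stands still between calls to the robot, and variables do not carry over. Pictures are saved under pics/ and viewed, at most 14 in all, crops included, and the job is handed in when it is done.

```bash
ls; mkdir -p pics; cat > h.py <<'E'
import numpy as np, cv2
from workcell import bot
from scipy.spatial.transform import Rotation as R
def grab(n):
    f=bot.grab_frame(n); f['f']=192/np.tan(np.radians(f['vfov'])/2)
    f['Rm']=cv2.Rodrigues(np.array(f['rvec'],float))[0]; f['t']=np.array(f['tvec'],float).reshape(3); return f
def cloud(f):  # world xyz per pixel
    v,u=np.mgrid[0:384,0:512]; z=f['z_map']
    c=np.stack([(u-f['cx'])/f['f']*z,(v-f['cy'])/f['f']*z,z],-1)
    return (c-f['t'])@f['Rm']
def ray(f,u,v,h):  # world point on plane z=h
    d=np.array([(u-f['cx'])/f['f'],(v-f['cy'])/f['f'],1])@f['Rm']; o=-f['t']@f['Rm']
    return o+d*(h-o[2])/d[2]
def save(f,n,s=1.5):
    cv2.imwrite('pics/'+n,cv2.resize(f['img'][...,::-1],None,fx=s,fy=s,interpolation=cv2.INTER_CUBIC))
def st():
    o=bot.observe(); print('t',round(o['clock'],2),'p',np.round(o['position'],4),'rpy',np.round(o['tool_rot'],3),'F',np.round(o['force'],1),'w',round(float(o['grip_width']),4),'ff',o['finger_force'],'q',np.round(o['qpos'],2)); return o
E
python3 - <<'E'
from h import *
st()
for n in('top','scene'):
    f=grab(n); save(f,n+'0.png'); print(n,f['vfov'],f['cx'],f['cy'],-f['t']@f['Rm'],np.round(f['Rm'],3).tolist())
    np.savez('pics/'+n+'0.npz',**f)
E
```

```text
pics
t 0.0 p [0.2512 0.5719 0.2477] rpy [-3.14   0.     2.728] F [0.5 1.3 0.7] w 0.0851 ff 0.0 q [-1.23  0.52 -0.04  1.6   0.02  1.02 -0.11]
top 49.034671309185434 258.85034211741214 196.3149514569872 [ 0.49265754 -0.07732225  1.14702914] [[-0.007, -1.0, -0.023], [-0.996, 0.009, -0.093], [0.094, 0.023, -0.995]]
scene 57.75105676118205 253.6567578494118 193.34150684627087 [0.97615748 0.44748063 0.92914853] [[-0.787, 0.617, 0.014], [0.491, 0.64, -0.591], [-0.374, -0.458, -0.807]]
```

View pics/top0.png

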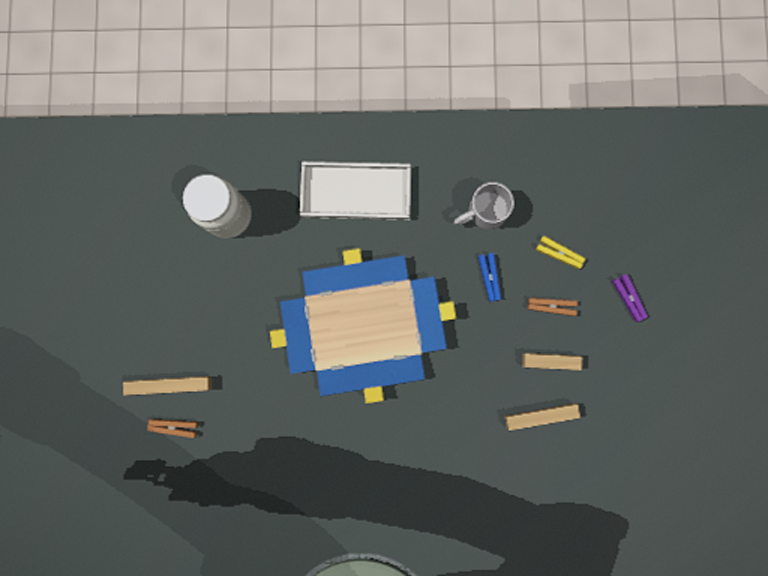

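View pics/scene0.png

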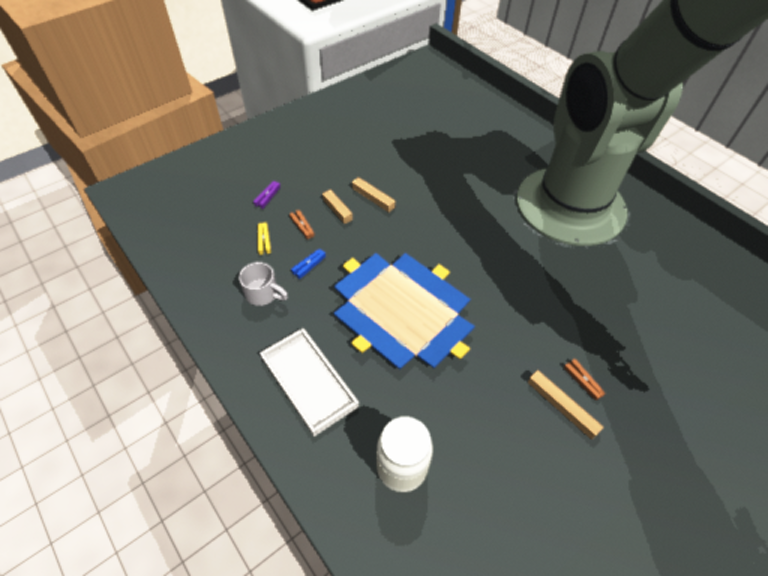

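The top view (1.5x) shows the caddy at about (362,325) with yellow tabs at (352,257), (447,311), (373,395) and (278,338). There are two wooden pins at (553,307) and (173,428). The bars are at (167,385), (553,361) and (543,416). The yellow, blue and purple pins are decoys. The scene view agrees.

```bash
cat > meas.py <<'E'
from h import *
def masks(f):
    hsv=cv2.cvtColor(f['img'],cv2.COLOR_RGB2HSV); return hsv
def blobs(f,name,lo,hi,amin=25):
    m=cv2.inRange(cv2.cvtColor(f['img'],cv2.COLOR_RGB2HSV),lo,hi)
    P=cloud(f); m[(P[...,2]>.12)|(P[...,2]<-.03)|(f['z_map']==0)]=0
    n,l,s,c=cv2.connectedComponentsWithStats(m); out=[]
    for i in range(1,n):
        if s[i,4]<amin: continue
        k=l==i; z=P[k][:,2]; top=np.median(z)
        v,u=np.nonzero(k)
        W=np.array([ray(f,a,b,top)[:2] for a,b in zip(u,v)])
        (cx,cy),(w,h),a=cv2.minAreaRect((W*1000).astype(np.float32))
        d=cv2.boxPoints(((cx,cy),(w,h),a)); e=[d[1]-d[0],d[2]-d[1]]; e=max(e,key=np.linalg.norm)
        yaw=np.degrees(np.arctan2(e[1],e[0]))%180
        print(name,'px',np.round(c[i],1),'n',s[i,4],'ctr',np.round([cx,cy],1),'mean',np.round(W.mean(0)*1000,1),'LxW',round(max(w,h),1),round(min(w,h),1),'z',round(top*1000,1),'yaw',round(yaw,1))
C={'orange':((5,120,60),(14,255,255)),'pine':((14,60,90),(21,170,255)),'yellow':((22,150,80),(32,255,255)),'blue':((100,150,50),(125,255,255))}
def run(n,names=C,**k):
    f=grab(n); print(n)
    for a in names: blobs(f,a,*C[a],**k)
    return f
E
python3 - <<'E'
from meas import *
for n in('top','scene'):
    f=run(n)
    if n=='top':
        hsv=cv2.cvtColor(f['img'],cv2.COLOR_RGB2HSV)
        for x,y in((553,361),(167,385),(360,325),(447,311),(565,307),(160,426)): print(x,y,hsv[int(y/1.5),int(x/1.5)])
E
```

```text
top
orange px [367.8 203.7] n 227 ctr [ 577.7 -345. ] mean [ 576.7 -344.2] LxW 87.5 24.8 z 12.4 yaw 81.3
orange px [114.7 284.5] n 253 ctr [366.2 336.6] mean [365.8 336.1] LxW 87.3 27.0 z 12.3 yaw 82.9
pine px [241.  215.2] n 3182 ctr [545.4  -4.3] mean [548.3  -3.6] LxW 188.3 131.9 z 20.6 yaw 99.0
pine px [367.7 240.6] n 380 ctr [ 478.3 -339. ] mean [ 478.3 -338.5] LxW 105.2 25.2 z 22.5 yaw 86.7
pine px [242.7 240.7] n 35 ctr [480.3  -8.7] mean [480.2  -7.9] LxW 75.8 3.4 z 20.5 yaw 98.3
pine px [110.1 256.8] n 547 ctr [439.8 346.8] mean [439.8 346.5] LxW 151.3 25.5 z 22.7 yaw 93.0
pine px [361.2 277.7] n 499 ctr [ 381.8 -318.7] mean [ 381.8 -318.7] LxW 130.0 25.8 z 22.5 yaw 99.9
yellow px [373.5 168.3] n 276 ctr [ 672.2 -363.1] mean [ 672.8 -362.7] LxW 86.2 28.4 z 11.6 yaw 62.4
yellow px [234.5 170.5] n 96 ctr [669.1  13.1] mean [668.9  13.5] LxW 31.6 22.5 z 23.7 yaw 99.0
yellow px [298.3 207.1] n 100 ctr [ 568.4 -156.6] mean [ 567.8 -156.4] LxW 30.6 23.1 z 31.1 yaw 8.6
yellow px [184.7 225.4] n 98 ctr [522.1 146.5] mean [521.8 146.6] LxW 29.4 23.4 z 26.3 yaw 8.8
yellow px [248.8 26
[... 1951 characters left out ...]
.5 24.4 z 28.9 yaw 100.1
yellow px [240.1 229.1] n 79 ctr [670.8  12.5] mean [670.8  12.8] LxW 34.4 22.5 z 22.9 yaw 94.1
yellow px [306.6 233.3] n 77 ctr [523.5 146.6] mean [523.6 146.4] LxW 33.3 21.5 z 25.4 yaw 8.4
blue px [205.3 175.3] n 188 ctr [ 631.7 -234.5] mean [ 634.  -233.6] LxW 90.9 34.3 z 10.6 yaw 10.3
blue px [240.3 183.6] n 422 ctr [ 564.9 -124.7] mean [ 567.1 -123.9] LxW 134.0 45.6 z 24.6 yaw 8.8
blue px [287.7 188. ] n 599 ctr [455.4 -20.1] mean [455.2 -16.9] LxW 187.8 44.1 z 23.6 yaw 98.5
blue px [249.  223.1] n 723 ctr [637.3   7.3] mean [636.4  11. ] LxW 188.0 43.5 z 21.5 yaw 98.8
blue px [296.8 227.4] n 491 ctr [529.2 112.4] mean [531.1 112.2] LxW 131.9 41.4 z 22.7 yaw 9.4
```

```bash
cat > go.py <<'E'
from h import *
import sys
C=np.array([.5454,-.0052]); A=.152
def cad(x,y): return C+np.array([[np.cos(A),-np.sin(A)],[np.sin(A),np.cos(A)]])@np.array([x,y])
YN=A; YL=A+np.pi/2
def rows(wps):  # waypoints (x,y,z,yaw) -> rows in tool units from the present pose
    o=bot.observe(); p=np.array(o['position']); r=R.from_euler('xyz',o['tool_rot'])
    for x,y,z,w in wps:
        d=min((w+k*np.pi for k in(-2,-1,0,1,2)),key=lambda a:abs(a-o['tool_rot'][2]))
        q=R.from_euler('xyz',[np.pi,0,d])
        s=r.inv().apply(np.array([x,y,z])-p)/.2; t=(r.inv()*q).as_rotvec()/(np.pi/2)
        print('[%s]'%','.join('%.3f'%v for v in [*s,*t]))
def side(name,ths,dz=.009,r=.060):  # tcp waypoints along a tab's arc, angles in deg
    u={'far':(1,0),'near':(-1,0),'left':(0,1),'right':(0,-1)}[name]; h=.067 if u[0] else .095
    out=[]
    for t in np.radians(ths):
        q=h+r*np.cos(t)+.003*np.sin(t)
        out.append((*cad(u[0]*q,u[1]*q),.022+r*np.sin(t)-.003*np.cos(t)+dz,YN if u[0] else YL))
    return out
E
python3 -m inch '[[-0.7,-0.467,0,0,0,0,1],[-0.7,-0.467,0,0,0,0,1],[-0.7,-0.467,0,0,0,0,1],[-0.7,-0.467,0,0,0,0,1]]' 25
python3 -m inch '[[-0.7,-0.467,0,0,0,0,0.6],[-0.7,-0.467,0,0,0,0,0.6],[-0.7,-0.467,0,0,0,0,0.6],[-0.7,-0.467,0,0,0,0,0.6]]'
python3 -m inch '[[-0.7,-0.467,0.3,0,0,0.32,0.6],[-0.7,-0.467,0.3,0,0,0.64,0.6],[-0.7,-0.467,0.3,0,0,0.64,0.6],[-0.7,-0.467,0.3,0,0,0.64,0.6],[-0.7,-0.467,0.3,0,0,0.64,0.6],[-0.7,-0.467,0.3,0,0,0.64,0.6],[-0.7,-0.467,0.3,0,0,0.64,0.6],[-0.7,-0.467,0.3,0,0,0.64,0.6]]'
python3 - <<'E'
from go import *
st(); w=side('left',[5])[0]
rows([(w[0],w[1],.12,w[3]),w])
E
```

```text
clock: 0.7
position: [0.3441, 0.4276, 0.2486]
tool_rot: [-3.141, 0.001, 2.723]
force: [-0.2, 1.1, -0.1]
grip_width: 0.0853
finger_force: 0.0
clock: 1.2
position: [0.434, 0.2866, 0.2484]
tool_rot: [-3.141, 0.001, 2.724]
force: [-0.4, -0.3, -0.0]
grip_width: 0.0514
finger_force: 0.0
clock: 2.2
position: [0.523, 0.1477, 0.1882]
tool_rot: [-3.141, -0.0, 1.725]
force: [-0.4, 0.2, -1.1]
grip_width: 0.0512
finger_force: 0.0
t 2.2 p [0.523  0.1477 0.1882] rpy [-3.141 -0.     1.725] F [-0.4  0.2 -1.1] w 0.0512 ff 0.0 q [-0.61  0.49  0.31  1.89 -0.2   0.8  -0.04]
[0.002,-0.005,0.341,-0.000,-0.000,0.002]
[0.002,-0.005,0.775,-0.000,-0.000,0.002]
```

```bash
python3 -m inch '[[0,-0.005,0.34,0,0,0,0.6],[0,-0.005,0.55,0,0,0,0.6],[0,-0.005,0.7,0,0,0,0.6],[0,-0.005,0.775,0,0,0,0.6],[0,-0.005,0.775,0,0,0,0.6],[0,-0.005,0.775,0,0,0,0],[0,-0.005,0.775,0,0,0,0],[0,-0.005,0.775,0,0,0,0],[0,-0.005,0.775,0,0,0,0],[0,-0.005,0.775,0,0,0,0]]' 25
python3 - <<'E'
from go import *
st(); rows(side('left',[5,15,25,35,45,55,65,75,83,90,93]))
E
```

```text
clock: 3.45
position: [0.5225, 0.1469, 0.0336]
tool_rot: [3.141, -0.0, 1.723]
force: [1.5, 0.7, 4.1]
grip_width: 0.0288
finger_force: 27.5
t 3.45 p [0.5225 0.1469 0.0336] rpy [ 3.141 -0.     1.723] F [1.5 0.7 4.1] w 0.0288 ff 27.514784932136536 q [-0.53  0.73  0.2   1.96 -0.3   0.47  0.04]
[0.006,-0.002,0.002,0.001,-0.000,-0.000]
[-0.000,-0.002,-0.050,0.001,-0.000,-0.000]
[-0.016,-0.002,-0.100,0.001,-0.000,-0.000]
[-0.040,-0.002,-0.147,0.001,-0.000,-0.000]
[-0.071,-0.002,-0.189,0.001,-0.000,-0.000]
[-0.110,-0.002,-0.224,0.001,-0.000,-0.000]
[-0.154,-0.002,-0.253,0.001,-0.000,-0.000]
[-0.202,-0.002,-0.273,0.001,-0.000,-0.000]
[-0.242,-0.002,-0.283,0.001,-0.000,-0.000]
[-0.279,-0.002,-0.287,0.001,-0.000,-0.000]
[-0.295,-0.002,-0.288,0.001,-0.000,-0.000]
```

```bash
python3 -m inch '[[0,0,-0.05,0,0,0,0],[-0.016,0,-0.1,0,0,0,0],[-0.04,0,-0.147,0,0,0,0],[-0.071,0,-0.189,0,0,0,0],[-0.11,0,-0.224,0,0,0,0],[-0.154,0,-0.253,0,0,0,0],[-0.202,0,-0.273,0,0,0,0],[-0.242,0,-0.283,0,0,0,0],[-0.279,0,-0.287,0,0,0,0],[-0.3,0,-0.287,0,0,0,0],[-0.31,0,-0.287,0,0,0,0],[-0.31,0,-0.287,0,0,0,0]]'
python3 - <<'E'
from go import *
st(); run=__import__('meas').run; run('top',['yellow','blue'])
E
```

```text
clock: 4.95
position: [0.5318, 0.0856, 0.0917]
tool_rot: [3.141, -0.001, 1.722]
force: [-0.4, 3.5, 13.1]
grip_width: 0.0285
finger_force: 24.0
t 4.95 p [0.5318 0.0856 0.0917] rpy [ 3.141e+00 -1.000e-03  1.722e+00] F [-0.4  3.5 13.1] w 0.0285 ff 24.047387838363647 q [-0.44  0.63  0.23  1.96 -0.25  0.58  0.12]
top
yellow px [373.5 168.3] n 275 ctr [ 672.2 -363.1] mean [ 672.8 -362.6] LxW 86.2 28.4 z 11.6 yaw 62.4
yellow px [234.5 170.5] n 94 ctr [669.   13.2] mean [668.9  13.5] LxW 31.6 22.0 z 22.9 yaw 99.0
yellow px [298. 207.] n 104 ctr [ 568.1 -155.3] mean [ 568.1 -155.4] LxW 29.8 23.9 z 31.5 yaw 8.5
yellow px [248.8 262.9] n 109 ctr [422.1 -24.1] mean [422.1 -24.1] LxW 30.9 23.6 z 28.7 yaw 97.8
blue px [326.5 184.2] n 260 ctr [ 629.6 -233.8] mean [ 630.7 -234.7] LxW 84.2 28.1 z 12.1 yaw 8.1
blue px [238.3 182.7] n 965 ctr [635.7   6.9] mean [635.9   3.5] LxW 180.4 42.7 z 22.0 yaw 98.8
blue px [285.3 209.2] n 725 ctr [ 563.5 -122. ] mean [ 563.2 -122. ] LxW 129.0 42.3 z 25.3 yaw 8.6
blue px [246.8 249.8] n 1115 ctr [456.3 -18.7] mean [456.1 -18.8] LxW 184.9 43.5 z 24.0 yaw 98.7
```

```bash
python3 -m inch '[[-0.305,0,0,0,0,0,0.6],[0.01,0,0,0,0,0,0.6],[0.01,0,-0.2,0,0,0,0.6],[0.01,0,-0.5,0,0,0,0.6],[-0.5,0,-0.5,0,0,0,0.6],[-0.7,0,-0.5,0,0,0,0.6],[-0.7,0,-0.5,0,0,0,0.6],[-0.7,0,-0.5,0,0,0,0.6]]'
python3 - <<'E'
from go import *
st(); f=grab('scene');P=cloud(f)
import meas
meas.blobs(f,'yellow',*meas.C['yellow']);meas.blobs(f,'blue',*meas.C['blue'])
w=side('right',[9])[0]
rows([(w[0],w[1],.12,w[3]),w])
E
```

```text
clock: 6.0
position: [0.5522, -0.0542, 0.1908]
tool_rot: [-3.141, -0.0, 1.72]
force: [-0.6, 0.1, -0.3]
grip_width: 0.0512
finger_force: 0.0
t 6.0 p [ 0.5522 -0.0542  0.1908] rpy [-3.141 -0.     1.72 ] F [-0.6  0.1 -0.3] w 0.0512 ff 0.0 q [-0.24  0.5   0.31  1.86 -0.2   0.82  0.33]
yellow px [175.2 158.6] n 134 ctr [ 674.8 -361.1] mean [ 676.5 -360.3] LxW 98.5 24.3 z 11.3 yaw 59.8
yellow px [233.5 176.1] n 58 ctr [ 570.2 -158.9] mean [ 569.5 -158.9] LxW 33.3 24.6 z 30.6 yaw 8.9
yellow px [293.9 180.4] n 55 ctr [421.7 -25.2] mean [421.2 -24.6] LxW 30.5 24.4 z 28.6 yaw 100.1
yellow px [295.9 213.1] n 34 ctr [533.5  99.2] mean [532.9  99.2] LxW 36.2 8.5 z 86.6 yaw 9.9
yellow px [240.1 229.1] n 79 ctr [670.9  12.7] mean [671.   13.1] LxW 34.3 22.5 z 23.4 yaw 94.1
blue px [205.2 175.3] n 187 ctr [ 631.7 -234.7] mean [ 634.1 -233.8] LxW 90.9 34.3 z 10.4 yaw 10.3
blue px [288.3 193.4] n 710 ctr [518.9  -6.9] mean [4.676e+02 1.000e-01] LxW 193.4 173.2 z 24.3 yaw 98.9
blue px [240.2 183.8] n 412 ctr [ 565.9 -124.7] mean [ 568.1 -123.5] LxW 132.0 45.6 z 24.5 yaw 8.8
blue px [249.1 223.2] n 724 ctr [637.    7.3] mean [636.3  11.2] LxW 188.0 43.7 z 21.5 yaw 98.5
[-0.534,0.003,0.353,-0.000,-0.000,-0.000]
[-0.534,0.003,0.766,-0.000,-0.000,-0.000]
```

```bash
python3 -m inch '[[-0.534,0,0.15,0,0,0,0.6],[-0.534,0.003,0.35,0,0,0,0.6],[-0.534,0.003,0.6,0,0,0,0.6],[-0.534,0.003,0.76,0,0,0,0.6],[-0.534,0.003,0.766,0,0,0,0.6],[-0.534,0.003,0.766,0,0,0,0.6],[-0.534,0.003,0.766,0,0,0,0],[-0.534,0.003,0.766,0,0,0,0],[-0.534,0.003,0.766,0,0,0,0],[-0.534,0.003,0.766,0,0,0,0],[-0.534,0.003,0.766,0,0,0,0]]' 25
python3 - <<'E'
from go import *
st(); rows(side('right',[9,15,25,35,45,55,65,75,83,90,93]))
f=grab('top'); P=cloud(f); import meas
meas.blobs(f,'yellow',(18,80,60),(32,255,255),8)
meas.blobs(f,'blue',(95,100,30),(130,255,255),8)
E
```

```text
clock: 7.42
position: [0.5692, -0.1585, 0.0384]
tool_rot: [3.142, -0.0, 1.722]
force: [-4.8, -0.5, 4.5]
grip_width: 0.0293
finger_force: 28.7
t 7.42 p [ 0.5692 -0.1585  0.0384] rpy [ 3.142 -0.     1.722] F [-4.8 -0.5  4.5] w 0.0293 ff 28.654683530330658 q [ 0.02  0.78  0.22  1.83 -0.29  0.57  0.58]
[0.002,-0.002,0.005,0.000,-0.000,-0.000]
[0.007,-0.002,-0.026,0.000,-0.000,-0.000]
[0.022,-0.002,-0.076,0.000,-0.000,-0.000]
[0.046,-0.002,-0.123,0.000,-0.000,-0.000]
[0.078,-0.002,-0.165,0.000,-0.000,-0.000]
[0.116,-0.002,-0.200,0.000,-0.000,-0.000]
[0.160,-0.002,-0.229,0.000,-0.000,-0.000]
[0.209,-0.002,-0.249,0.000,-0.000,-0.000]
[0.249,-0.002,-0.259,0.000,-0.000,-0.000]
[0.286,-0.002,-0.263,0.000,-0.000,-0.000]
[0.301,-0.002,-0.263,0.000,-0.000,-0.000]
yellow px [373.2 168.2] n 325 ctr [ 672.2 -363.2] mean [ 673.2 -362. ] LxW 88.7 30.9 z 11.2 yaw 62.1
yellow px [234.4 170.5] n 118 ctr [669.2  13.7] mean [669.   13.8] LxW 33.3 26.1 z 23.0 yaw 99.4
yellow px [199.  221.8] n 68 ctr [529.3  98.6] mean [529.2  98.9] LxW 31.2 13.6 z 83.8 yaw 8.6
yellow px [368.4 240.8] n 344 ctr [ 478.7 -339.4] mean [ 477.8 -340.4] LxW 104.6 25.6 z 22.5 yaw 86.8
yellow px [110.  256.9] n 493 ctr [439.9 344.3] mean [439.5 346.9] LxW 156.3 24.4 z 22.7 yaw 92.8
yellow px [361.2 277.7] n 449 ctr [ 382.2 -318.6] mean [ 381.8 -318.7] LxW 128.8 24.9 z 22.4 yaw 99.9
blue px [327.2 170.9] n 24 ctr [ 666.8 -237. ] mean [ 667.  -237.4] LxW 16.4 10.8 z 11.5 yaw 178.8
blue px [236.5 183.1] n 1115 ctr [635.3   8.5] mean [634.8   8.3] LxW 189.1 45.1 z 21.7 yaw 98.6
blue px [274.7 187.8] n 12 ctr [619.2 -95.2] mean [621.  -94.4] LxW 13.5 5.4 z 21.4 yaw 179.4
blue px [202.7 222. ] n 288 ctr [530.7  95.1] mean [529.9  94.5] LxW 132.2 17.5 z 51.5 yaw 8.6
blue px [231.6 251.8] n 658 ctr [451.   12.6] mean [451.1  21.5] LxW 125.3 44.4 z 23.8 yaw 98.7
```

```bash
python3 -m inch '[[0.007,0,-0.026,0,0,0,0],[0.022,0,-0.076,0,0,0,0],[0.046,0,-0.123,0,0,0,0],[0.078,0,-0.165,0,0,0,0],[0.116,0,-0.2,0,0,0,0],[0.16,0,-0.229,0,0,0,0],[0.209,0,-0.249,0,0,0,0],[0.249,0,-0.262,0,0,0,0],[0.286,0,-0.268,0,0,0,0],[0.305,0,-0.27,0,0,0,0],[0.315,0,-0.27,0,0,0,0],[0.315,0,-0.27,0,0,0,0]]'
python3 -m inch '[[0,0,0,0,0,0,0.5],[0,0,0,0,0,0,0.5],[0,0,0,0,0,0,0.5],[0,0,-0.3,0,0,0,0.5],[0,0,-0.5,0,0,0,0.5],[0,0,-0.5,0,0,0,0.5]]'
python3 - <<'E'
from go import *
st(); w=side('near',[7])[0]
rows([(w[0],w[1],.19,w[3]),(w[0],w[1],.12,w[3]),w])
f=grab('top'); import meas
meas.blobs(f,'yellow',(18,80,60),(32,255,255),8)
meas.blobs(f,'blue',(95,100,30),(130,255,255),8)
f=grab('scene'); save(f,'s1.png')
cv2.imwrite('pics/s1c.png',cv2.resize(f['img'][130:270,190:350,::-1],None,fx=4.5,fy=4.2))
E
```

```text
clock: 8.98
position: [0.5599, -0.0963, 0.0921]
tool_rot: [3.141, 0.001, 1.722]
force: [-6.0, -2.2, 1.3]
grip_width: 0.0284
finger_force: 24.8
clock: 9.72
position: [0.5614, -0.0964, 0.1944]
tool_rot: [3.137, 0.001, 1.722]
force: [0.3, 0.2, -0.3]
grip_width: 0.0425
finger_force: 0.0
t 9.72 p [ 0.5614 -0.0964  0.1944] rpy [3.137e+00 1.000e-03 1.722e+00] F [ 0.3  0.2 -0.3] w 0.0425 ff 0.0 q [-0.17  0.52  0.33  1.82 -0.22  0.83  0.42]
[0.463,-0.645,0.019,0.003,-0.002,1.000]
[0.463,-0.647,0.369,0.003,-0.002,1.000]
[0.463,-0.649,0.792,0.003,-0.002,1.000]
yellow px [373.2 168.2] n 327 ctr [ 672.1 -363.1] mean [ 673.3 -361.9] LxW 88.7 30.9 z 11.2 yaw 62.1
yellow px [234.2 170.5] n 113 ctr [669.2  13.7] mean [669.1  14.5] LxW 33.3 26.1 z 23.2 yaw 99.0
yellow px [199.  221.8] n 68 ctr [529.3  98.4] mean [529.1  98.7] LxW 31.2 13.6 z 85.0 yaw 8.6
yellow px [368.5 240.8] n 349 ctr [ 478.5 -339.3] mean [ 477.9 -340.5] LxW 104.7 25.2 z 22.6 yaw 86.8
yellow px [110.2 257. ] n 491 ctr [439.9 344.2] mean [439.3 346.4] LxW 156.6 24.4 z 22.6 yaw 93.0
yellow px [361.7 277.7] n 440 ctr [ 382.5 -318.8] mean [ 381.9 -320. ] LxW 128.4 25.3 z 22.8 yaw 99.8
blue px [327.6 185.4] n 242 ctr [ 630.9 -236.9] mean [ 627.5 -237.5] LxW 87.2 24.0 z 12.0 yaw 5.5
blue px [219.3 185.6] n 564 ctr [628.2  51.7] mean [628.3  55. ] LxW 101.4 44.1 z 22.0 yaw 98.5
blue px [202.8 222.2] n 289 ctr [530.6  95. ] mean [529.1  94.2] LxW 132.1 17.6 z 52.5 yaw 8.6
blue px [215.9 253.4] n 134 ctr [444.3  59.8] mean [447.2  63.4] LxW 43.9 29.4 z 23.5 yaw 6.0
```

View pics/s1c.png

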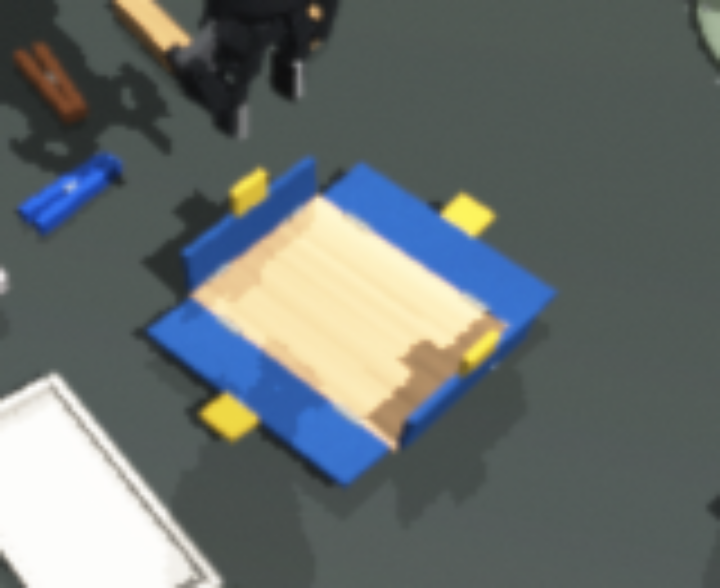

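Right side is upright. The left one leans slightly outward, so I'll mend it at the end. Next is the near side.

```bash
python3 -m inch '[[0.2,-0.3,-0.1,0,0,-0.2,0.5],[0.463,-0.645,-0.1,0,0,-0.5,0.55],[0.463,-0.645,0.0,0,0,-1,0.55],[0.463,-0.645,0.0,0,0,-1,0.55],[0.463,-0.645,0.0,0,0,-1,0.55],[0.463,-0.645,0.1,0,0,-1,0.55],[0.463,-0.645,0.2,0,0,-1,0.55],[0.463,-0.645,0.3,0,0,-1,0.55],[0.463,-0.645,0.369,0,0,-1,0.55],[0.463,-0.645,0.369,0,0,-1,0.55],[0.463,-0.645,0.369,0,0,-1,0.55]]'
python3 - <<'E'
from go import *
st(); w=side('near',[7])[0]
rows([w]); import meas
f=grab('top');meas.blobs(f,'yellow',(18,80,60),(32,255,255),8)
E
```

```text
clock: 11.2
position: [0.4183, -0.0242, 0.1177]
tool_rot: [3.141, -0.0, -2.992]
force: [-0.3, -0.3, 0.1]
grip_width: 0.0469
finger_force: 0.0
t 11.2 p [ 0.4183 -0.0242  0.1177] rpy [ 3.141 -0.    -2.992] F [-0.3 -0.3  0.1] w 0.0469 ff 0.0 q [-0.05  0.43 -0.05  2.23  0.04  0.48  1.59]
[-0.008,-0.002,0.412,0.000,-0.000,-0.001]
yellow px [373.2 168.2] n 327 ctr [ 672.2 -363.2] mean [ 673.3 -362. ] LxW 88.7 30.9 z 11.1 yaw 62.1
yellow px [234.4 170.4] n 120 ctr [669.2  13.7] mean [669.1  13.8] LxW 33.3 26.1 z 23.1 yaw 99.2
yellow px [280.  208.5] n 49 ctr [ 561.9 -106. ] mean [ 561.1 -106.3] LxW 30.7 9.9 z 86.4 yaw 8.8
yellow px [199.  221.8] n 68 ctr [529.3  98.6] mean [529.2  98.9] LxW 31.2 13.6 z 83.7 yaw 8.6
yellow px [367.9 240.5] n 209 ctr [ 478.3 -339.1] mean [ 478.5 -339. ] LxW 100.3 25.2 z 22.8 yaw 86.8
yellow px [110.2 256.9] n 501 ctr [439.6 344.1] mean [439.5 346.3] LxW 156.5 24.0 z 22.8 yaw 93.0
yellow px [373.3 274.7] n 139 ctr [ 386.5 -343.2] mean [ 389.3 -350.5] LxW 79.1 25.3 z 22.6 yaw 99.9
yellow px [345.6 281.3] n 133 ctr [ 375.9 -281.4] mean [ 372.5 -277.5] LxW 53.5 24.9 z 22.7 yaw 99.6
yellow px [363.6 280. ] n 9 ctr [ 375.9 -324.2] mean [ 375.9 -324.4] LxW 9.3 5.4 z 23.5 yaw 133.8
```

```bash
python3 -m inch '[[0,0,0.2,0,0,0,0.55],[-0.008,0,0.35,0,0,0,0.55],[-0.008,0,0.412,0,0,0,0.55],[-0.008,0,0.412,0,0,0,0.55],[-0.008,0,0.412,0,0,0,0],[-0.008,0,0.412,0,0,0,0],[-0.008,0,0.412,0,0,0,0],[-0.008,0,0.412,0,0,0,0],[-0.008,0,0.412,0,0,0,0]]' 25
python3 - <<'E'
from go import *
st(); rows(side('near',[7,15,25,35,45,55,65,75,83,90,93]))
E
```

```text
clock: 12.38
position: [0.4205, -0.0255, 0.0364]
tool_rot: [-3.14, 0.001, -2.992]
force: [1.9, -13.2, -1.5]
grip_width: 0.0289
finger_force: 28.8
t 12.38 p [ 0.4205 -0.0255  0.0364] rpy [-3.140e+00  1.000e-03 -2.992e+00] F [  1.9 -13.2  -1.5] w 0.0289 ff 28.766912519931793 q [-0.06  0.61 -0.03  2.26  0.07  0.27  1.57]
[0.002,0.006,0.005,-0.001,0.001,-0.002]
[-0.004,0.006,-0.036,-0.001,0.001,-0.002]
[-0.019,0.006,-0.086,-0.001,0.001,-0.002]
[-0.043,0.006,-0.133,-0.001,0.001,-0.002]
[-0.075,0.006,-0.174,-0.001,0.001,-0.002]
[-0.113,0.006,-0.210,-0.001,0.001,-0.002]
[-0.157,0.006,-0.238,-0.001,0.001,-0.002]
[-0.206,0.006,-0.259,-0.001,0.001,-0.002]
[-0.246,0.006,-0.269,-0.001,0.001,-0.002]
[-0.283,0.006,-0.273,-0.001,0.001,-0.002]
[-0.299,0.006,-0.273,-0.001,0.001,-0.002]
```

```bash
python3 -m inch '[[-0.004,-0.006,-0.036,0,0,0,0],[-0.019,-0.006,-0.086,0,0,0,0],[-0.043,-0.006,-0.133,0,0,0,0],[-0.075,-0.006,-0.174,0,0,0,0],[-0.113,-0.006,-0.21,0,0,0,0],[-0.157,-0.006,-0.238,0,0,0,0],[-0.206,-0.006,-0.259,0,0,0,0],[-0.246,-0.006,-0.271,0,0,0,0],[-0.283,-0.006,-0.277,0,0,0,0],[-0.305,-0.006,-0.279,0,0,0,0],[-0.32,-0.006,-0.279,0,0,0,0],[-0.32,-0.006,-0.279,0,0,0,0]]'
python3 -m inch '[[0,0,0,0,0,0,0.5],[0,0,0,0,0,0,0.5],[0,0,0,0,0,0,0.5],[0,0,-0.3,0,0,0,0.55],[0,0,-0.5,0,0,0,0.55],[0,0,-0.5,0,0,0,0.55]]'
python3 - <<'E'
from go import *
st(); w=side('far',[3])[0]
rows([(w[0],w[1],.19,w[3]),(w[0],w[1],.12,w[3]),w])
E
```

```text
clock: 13.88
position: [0.4835, -0.0161, 0.0923]
tool_rot: [-3.141, 0.0, -2.991]
force: [-2.2, -5.0, 5.0]
grip_width: 0.0285
finger_force: 24.4
clock: 14.62
position: [0.4847, -0.0154, 0.1938]
tool_rot: [-3.141, 0.005, -2.99]
force: [1.1, 1.0, -0.1]
grip_width: 0.0471
finger_force: 0.0
t 14.62 p [ 0.4847 -0.0154  0.1938] rpy [-3.141  0.005 -2.99 ] F [ 1.1  1.  -0.1] w 0.0471 ff 0.0 q [-0.05  0.37 -0.05  2.02  0.03  0.75  1.6 ]
[-0.943,0.005,0.024,-0.000,0.003,-0.000]
[-0.941,0.005,0.374,-0.000,0.003,-0.000]
[-0.939,0.005,0.818,-0.000,0.003,-0.000]
```

```bash
python3 -m inch '[[-0.4,0.005,0,0,0,0,0.55],[-0.7,0.005,0,0,0,0,0.55],[-0.942,0.005,0,0,0,0,0.55],[-0.942,0.005,0.2,0,0.003,0,0.55],[-0.942,0.005,0.374,0,0.003,0,0.55],[-0.942,0.005,0.55,0,0.003,0,0.55],[-0.94,0.005,0.7,0,0.003,0,0.55],[-0.94,0.005,0.815,0,0.003,0,0.55],[-0.94,0.005,0.815,0,0.003,0,0.55],[-0.94,0.005,0.815,0,0.003,0,0],[-0.94,0.005,0.815,0,0.003,0,0],[-0.94,0.005,0.815,0,0.003,0,0],[-0.94,0.005,0.815,0,0.003,0,0],[-0.94,0.005,0.815,0,0.003,0,0]]' 25
python3 - <<'E'
from go import *
st(); rows(side('far',[3,15,25,35,45,55,65,75,83,90,93]))
E
```

```text
clock: 16.38
position: [0.6698, 0.0123, 0.0294]
tool_rot: [-3.14, -0.003, -2.991]
force: [1.0, -6.6, -2.9]
grip_width: 0.0295
finger_force: 28.9
t 16.38 p [0.6698 0.0123 0.0294] rpy [-3.140e+00 -3.000e-03 -2.991e+00] F [ 1.  -6.6 -2.9] w 0.0295 ff 28.941231071949005 q [-0.09  0.86 -0.04  1.59  0.04  0.69  1.58]
[-0.007,0.008,-0.009,-0.001,-0.002,-0.001]
[-0.000,0.008,-0.071,-0.001,-0.002,-0.001]
[0.015,0.007,-0.121,-0.001,-0.002,-0.001]
[0.039,0.007,-0.168,-0.001,-0.002,-0.001]
[0.071,0.007,-0.209,-0.001,-0.002,-0.001]
[0.109,0.007,-0.245,-0.001,-0.002,-0.001]
[0.153,0.007,-0.273,-0.001,-0.002,-0.001]
[0.202,0.007,-0.293,-0.001,-0.002,-0.001]
[0.243,0.007,-0.303,-0.001,-0.002,-0.001]
[0.279,0.007,-0.307,-0.001,-0.002,-0.001]
[0.295,0.007,-0.307,-0.001,-0.002,-0.001]
```

```bash
python3 -m inch '[[-0.003,0,-0.05,0,0,0,0],[0.001,0,-0.071,0,0,0,0],[0.015,0,-0.121,0,0,0,0],[0.039,0,-0.168,0,0,0,0],[0.071,0,-0.209,0,0,0,0],[0.109,0,-0.245,0,0,0,0],[0.153,0,-0.273,0,0,0,0],[0.202,0,-0.293,0,0,0,0],[0.243,0,-0.305,0,0,0,0],[0.279,0,-0.31,0,0,0,0],[0.305,0,-0.312,0,0,0,0],[0.315,0,-0.312,0,0,0,0],[0.315,0,-0.312,0,0,0,0]]'
python3 -m inch '[[0,0,0,0,0,0,0.5],[0,0,0,0,0,0,0.5],[0,0,0,0,0,0,0.5],[0,0,-0.3,0,0,0,0.5],[0,0,-0.5,0,0,0,0.5],[0,0,-0.5,0,0,0,0.5],[0.1,0.7,-0.5,0,0,0,0.5],[0.1,0.9,-0.5,0,0,0,0.5],[0.1,0.9,-0.5,0,0,0,0]]'
python3 - <<'E'
from go import *
st(); import meas
f=grab('top');meas.blobs(f,'yellow',(18,80,60),(32,255,255),8)
meas.blobs(f,'blue',(95,100,30),(130,255,255),8)
cv2.imwrite('pics/t2c.png',cv2.resize(f['img'][150:280,160:330,::-1],None,fx=4.5,fy=4.5))
E
```

```text
clock: 18.0
position: [0.6085, 0.003, 0.0927]
tool_rot: [-3.14, -0.001, -2.991]
force: [3.4, -7.2, 1.5]
grip_width: 0.0288
finger_force: 25.1
clock: 19.12
position: [0.5595, 0.1815, 0.1902]
tool_rot: [3.141, -0.006, -2.989]
force: [0.9, 0.3, 0.6]
grip_width: 0.0258
finger_force: 0.0
t 19.12 p [0.5595 0.1815 0.1902] rpy [ 3.141 -0.006 -2.989] F [0.9 0.3 0.6] w 0.0258 ff 0.0 q [-0.37  0.53 -0.06  1.75  0.04  0.87  1.28]
yellow px [373.2 168.2] n 324 ctr [ 672.2 -363.2] mean [ 673.3 -361.9] LxW 88.7 30.9 z 11.1 yaw 62.1
yellow px [235.5 187. ] n 51 ctr [616.5   7.2] mean [616.5   5.9] LxW 30.5 10.2 z 87.7 yaw 89.5
yellow px [280.  208.6] n 48 ctr [ 561.  -106.2] mean [ 560.6 -106.2] LxW 27.7 10.1 z 87.8 yaw 179.5
yellow px [199.  221.8] n 68 ctr [529.3  98.7] mean [529.2  98.9] LxW 31.2 13.6 z 83.5 yaw 8.6
yellow px [368.4 240.6] n 225 ctr [ 478.3 -339.2] mean [ 478.3 -340.2] LxW 100.2 25.1 z 22.8 yaw 86.8
yellow px [244.6 244.5] n 45 ctr [471.5 -17.4] mean [471.4 -16.8] LxW 30.8 9.1 z 88.3 yaw 97.7
yellow px [359.8 278. ] n 411 ctr [ 382.3 -318.6] mean [ 381.1 -314.9] LxW 128.9 24.9 z 22.9 yaw 99.9
blue px [326.5 184.2] n 286 ctr [ 630.  -236.4] mean [ 630.8 -234.9] LxW 86.7 29.0 z 11.8 yaw 12.6
blue px [236.1 189.1] n 281 ctr [614.1   6.4] mean [614.    6.3] LxW 184.8 12.1 z 62.6 yaw 98.7
blue px [276.2 193.8] n 65 ctr [600.4 -97.4] mean [600.7 -97.4] LxW 47.4 9.4 z 64.0 yaw 8.8
blue px [202.8 222. ] n 281 ctr [530.7  95.4] mean [529.8  94.5] LxW 132.4 17.5 z 50.0 yaw 8.6
blue px [281.5 225.2] n 70 ctr [ 520.  -109.9] mean [ 519.4 -110.2] LxW 47.6 9.6 z 64.2 yaw 9.6
blue px [265.8 240.1] n 113 ctr [481.3 -67.9] mean [481.7 -69.7] LxW 82.1 9.3 z 64.2 yaw 98.7
blue px [224.  246.8] n 107 ctr [465.4  36. ] mean [465.5  37.3] LxW 81.2 9.3 z 64.5 yaw 98.6
```

View pics/t2c.png

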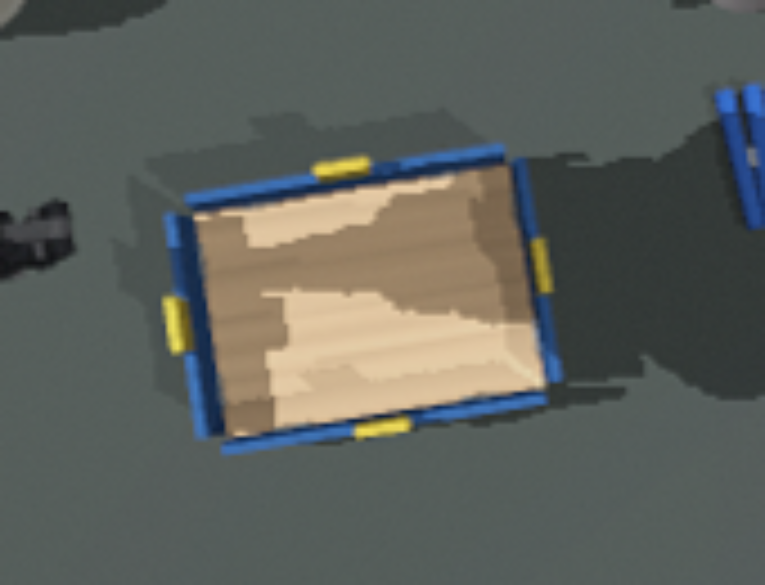

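Left leans outward by a few degrees, and the others may be slightly short of their stops too. I'll press each tab inward from outside with shut fingers, watching the force.

```bash
python3 - <<'E'
from go import *
st()
for y in (.128,.118,.114,.112): rows([(*cad(0,y),.09,YN)])
rows([(*cad(0,.135),.09,YN)])
E
```

```text
t 19.18 p [0.5571 0.1899 0.1902] rpy [ 3.137 -0.006 -2.982] F [-2.3 11.1  0.4] w 0.0177 ff 0.0 q [-0.38  0.53 -0.07  1.75  0.04  0.87  1.27]
[0.205,-0.316,0.501,0.003,-0.004,0.005]
[0.205,-0.366,0.500,0.003,-0.004,0.005]
[0.205,-0.386,0.500,0.003,-0.004,0.005]
[0.205,-0.396,0.500,0.003,-0.004,0.005]
[0.204,-0.281,0.501,0.003,-0.004,0.005]
```

```bash
python3 -m inch '[[0,0,0,0,0,0,0],[0,0,0,0,0,0,0],[0,0,0,0,0,0,0]]'
python3 - <<'E'
from go import *
st()
for y in (.135,.118,.114,.112): rows([(*cad(0,y),.09,YN)])
E
```

```text
clock: 19.55
position: [0.561, 0.1781, 0.1907]
tool_rot: [-3.141, -0.005, -2.992]
force: [0.4, -0.1, -0.4]
grip_width: 0.0002
finger_force: 0.0
t 19.55 p [0.561  0.1781 0.1907] rpy [-3.141 -0.005 -2.992] F [ 0.4 -0.1 -0.4] w 0.0002 ff 0.0 q [-0.37  0.53 -0.06  1.75  0.04  0.87  1.28]
[0.213,-0.219,0.504,-0.000,-0.003,-0.001]
[0.212,-0.304,0.504,-0.000,-0.003,-0.001]
[0.212,-0.324,0.504,-0.000,-0.003,-0.001]
[0.212,-0.334,0.504,-0.000,-0.003,-0.001]
```

```bash
python3 -m inch '[[0.213,-0.1,0,0,-0.003,0,0],[0.213,-0.219,0.2,0,-0.003,0,0],[0.213,-0.219,0.4,0,-0.003,0,0],[0.213,-0.219,0.504,0,-0.003,0,0],[0.213,-0.219,0.504,0,-0.003,0,0],[0.213,-0.26,0.504,0,-0.003,0,0],[0.213,-0.284,0.504,0,-0.003,0,0],[0.213,-0.304,0.504,0,-0.003,0,0],[0.213,-0.304,0.504,0,-0.003,0,0]]' 25
python3 -m inch '[[0,-0.01,0,0,0,0,0],[0,-0.01,0,0,0,0,0],[0,-0.01,0,0,0,0,0]]'
python3 -m inch '[[0,-0.01,0,0,0,0,0],[0,-0.01,0,0,0,0,0],[0,-0.01,0,0,0,0,0]]'
python3 -m inch '[[0,-0.01,0,0,0,0,0],[0,-0.01,0,0,0,0,0],[0,-0.01,0,0,0,0,0]]'
```

```text
clock: 20.68
position: [0.5275, 0.1125, 0.0907]
tool_rot: [3.142, 0.001, -2.99]
force: [-0.7, 0.8, -0.3]
grip_width: 0.0
finger_force: 0.0
clock: 21.05
position: [0.5275, 0.1109, 0.0902]
tool_rot: [-3.142, -0.0, -2.99]
force: [0.0, 0.5, 0.7]
grip_width: -0.0003
finger_force: 0.4
clock: 21.42
position: [0.5278, 0.1088, 0.0903]
tool_rot: [-3.141, -0.0, -2.99]
force: [-0.1, 1.3, 0.9]
grip_width: -0.0001
finger_force: 0.3
clock: 21.8
position: [0.5282, 0.1067, 0.0902]
tool_rot: [-3.141, -0.0, -2.99]
force: [-0.1, 1.1, -0.1]
grip_width: -0.0
finger_force: 0.1
```

```bash
for i in 1; do :; done
python3 -m inch '[[0,-0.015,0,0,0,0,0],[0,-0.015,0,0,0,0,0],[0,-0.015,0,0,0,0,0]]'
python3 -m inch '[[0,-0.015,0,0,0,0,0],[0,-0.015,0,0,0,0,0],[0,-0.015,0,0,0,0,0]]'
python3 -m inch '[[0,-0.01,0,0,0,0,0],[0,-0.01,0,0,0,0,0],[0,-0.01,0,0,0,0,0]]'
```

```text
clock: 22.18
position: [0.5283, 0.106, 0.0903]
tool_rot: [3.139, 0.0, -2.988]
force: [-3.6, 13.1, 0.4]
grip_width: -0.0001
finger_force: 6.7
clock: 22.55
position: [0.5284, 0.1054, 0.0903]
tool_rot: [3.137, 0.0, -2.986]
force: [-6.5, 26.4, 1.1]
grip_width: 0.0002
finger_force: 13.6
clock: 22.92
position: [0.5285, 0.105, 0.0903]
tool_rot: [3.135, 0.0, -2.985]
force: [-9.1, 35.7, 1.0]
grip_width: 0.0001
finger_force: 18.3
```

Left is at its stop: the force jumped at y=0.106. Now the far side.

```bash
python3 -m inch '[[0,0.1,0,0,0,0,0],[0,0.1,-0.3,0,0,0,0],[0,0.1,-0.5,0,0,0,0],[0,0.1,-0.5,0,0,0,0],[0,0.1,-0.5,0,0,0,0],[0,0.1,-0.5,0,0,0,0]]'
python3 - <<'E'
from go import *
st()
for x in (.105,.09): rows([(*cad(x,0),.19,YN),(*cad(x,0),.09,YN)])
E
```

```text
clock: 23.68
position: [0.5258, 0.1185, 0.1892]
tool_rot: [-3.141, -0.002, -2.99]
force: [-0.7, -0.3, 0.0]
grip_width: 0.0005
finger_force: 0.0
t 23.68 p [0.5258 0.1185 0.1892] rpy [-3.141e+00 -2.000e-03 -2.990e+00] F [-0.7 -0.3  0. ] w 0.0005 ff 0.0 q [-0.29  0.46 -0.06  1.88  0.04  0.8   1.35]
[-0.528,-0.626,-0.005,-0.000,-0.001,-0.000]
[-0.529,-0.626,0.495,-0.000,-0.001,-0.000]
[-0.453,-0.626,-0.005,-0.000,-0.001,-0.000]
[-0.454,-0.626,0.495,-0.000,-0.001,-0.000]
```

```bash
python3 -m inch '[[-0.3,-0.3,0,0,0,0,0],[-0.53,-0.6,0,0,0,0,0],[-0.53,-0.626,0,0,0,0,0],[-0.53,-0.626,0.2,0,0,0,0],[-0.53,-0.626,0.4,0,0,0,0],[-0.53,-0.626,0.495,0,0,0,0],[-0.53,-0.626,0.495,0,0,0,0],[-0.5,-0.626,0.495,0,0,0,0],[-0.47,-0.626,0.495,0,0,0,0],[-0.455,-0.626,0.495,0,0,0,0],[-0.455,-0.626,0.495,0,0,0,0]]' 25
python3 -m inch '[[0.015,0,0,0,0,0,0],[0.015,0,0,0,0,0,0],[0.015,0,0,0,0,0,0]]'
python3 -m inch '[[0.015,0,0,0,0,0,0],[0.015,0,0,0,0,0,0],[0.015,0,0,0,0,0,0]]'
python3 -m inch '[[0.015,0,0,0,0,0,0],[0.015,0,0,0,0,0,0],[0.015,0,0,0,0,0,0]]'
```

```text
clock: 25.05
position: [0.6352, 0.0087, 0.0918]
tool_rot: [-3.142, 0.001, -2.99]
force: [0.7, 0.7, -0.7]
grip_width: -0.0001
finger_force: 0.0
clock: 25.42
position: [0.6323, 0.0083, 0.0913]
tool_rot: [3.142, -0.0, -2.99]
force: [-1.0, 0.2, -1.6]
grip_width: -0.0002
finger_force: 0.0
clock: 25.8
position: [0.6293, 0.0078, 0.0913]
tool_rot: [-3.142, -0.0, -2.99]
force: [0.2, 0.6, -0.4]
grip_width: 0.0002
finger_force: 0.2
clock: 26.18
position: [0.6283, 0.0078, 0.0916]
tool_rot: [-3.142, 0.005, -2.99]
force: [14.8, 1.7, -9.3]
grip_width: 0.0001
finger_force: 7.4
```

```bash
python3 -m inch '[[0.015,0,0,0,0,0,0],[0.015,0,0,0,0,0,0],[0,0,0,0,0,0,0],[-0.1,0,-0.05,0,0,0,0],[-0.1,0,-0.3,0,0,0,0],[-0.1,0,-0.5,0,0,0,0],[0.3,0,-0.5,0,0,0,0],[0.6,0,-0.5,0,0,0,0],[0.9,0,-0.5,0,0,0,0],[0.95,0,-0.5,0,0,0,0],[0.95,0,-0.5,0,0,0,0]]'
python3 - <<'E'
from go import *
st()
for x in (.105,.09): rows([(*cad(-x,0),.19,YN),(*cad(-x,0),.09,YN)])
E
```

```text
clock: 27.55
position: [0.4374, -0.0217, 0.1917]
tool_rot: [-3.141, 0.0, -2.991]
force: [0.3, 1.0, 0.9]
grip_width: -0.0002
finger_force: 0.0
t 27.55 p [ 0.4374 -0.0217  0.1917] rpy [-3.141  0.    -2.991] F [0.3 1.  0.9] w -0.0002 ff 0.0 q [-0.04  0.31 -0.06  2.13  0.03  0.7   1.61]
[-0.021,-0.000,0.009,-0.000,0.000,-0.001]
[-0.021,0.000,0.509,-0.000,0.000,-0.001]
[-0.096,-0.000,0.009,-0.000,0.000,-0.001]
[-0.096,0.000,0.509,-0.000,0.000,-0.001]
```

```bash
python3 -m inch '[[0,0,0.2,0,0,0,0],[0,0,0.4,0,0,0,0],[0,0,0.509,0,0,0,0],[-0.03,0,0.509,0,0,0,0],[-0.06,0,0.509,0,0,0,0],[-0.09,0,0.509,0,0,0,0],[-0.1,0,0.509,0,0,0,0],[-0.1,0,0.509,0,0,0,0]]' 25
python3 -m inch '[[-0.015,0,0,0,0,0,0],[-0.015,0,0,0,0,0,0],[-0.015,0,0,0,0,0,0]]'
python3 -m inch '[[-0.015,0,0,0,0,0,0],[-0.015,0,0,0,0,0,0],[-0.015,0,0,0,0,0,0]]'
python3 -m inch '[[-0.015,0,0,0,0,0,0],[-0.015,0,0,0,0,0,0],[-0.015,0,0,0,0,0,0]]'
```

```text
clock: 28.55
position: [0.4586, -0.0183, 0.0898]
tool_rot: [-3.142, 0.001, -2.99]
force: [0.9, 0.1, -0.6]
grip_width: 0.0
finger_force: 0.0
clock: 28.92
position: [0.4614, -0.0178, 0.0895]
tool_rot: [-3.142, 0.0, -2.99]
force: [-0.3, 1.3, -0.2]
grip_width: -0.0002
finger_force: 0.0
clock: 29.3
position: [0.4629, -0.0176, 0.0893]
tool_rot: [3.142, -0.003, -2.99]
force: [-8.3, -0.9, 4.9]
grip_width: 0.0004
finger_force: 4.4
clock: 29.68
position: [0.4631, -0.0177, 0.0889]
tool_rot: [3.142, -0.008, -2.99]
force: [-23.5, -2.9, 16.1]
grip_width: 0.0
finger_force: 11.7
```

```bash
python3 -m inch '[[0.1,0,-0.02,0,0,0,0],[0.1,0,-0.3,0,0,0,0],[0.1,0,-0.5,0,0,0,0],[-0.2,-0.3,-0.5,0,0,0,0],[-0.42,-0.6,-0.5,0,0,0,0],[-0.42,-0.66,-0.5,0,0,0,0],[-0.42,-0.66,-0.5,0,0,0,0],[-0.42,-0.66,-0.5,0,0,0,0]]'
python3 - <<'E'
from go import *
st()
for x in (.128,.116): rows([(*cad(0,-x),.19,YN),(*cad(0,-x),.09,YN)])
E
```

```text
clock: 30.68
position: [0.5698, -0.1343, 0.1892]
tool_rot: [3.141, -0.001, -2.99]
force: [0.6, -0.2, 0.1]
grip_width: -0.0001
finger_force: 0.0
t 30.68 p [ 0.5698 -0.1343  0.1892] rpy [ 3.141e+00 -1.000e-03 -2.990e+00] F [ 0.6 -0.2  0.1] w -0.0001 ff 0.0 q [ 0.15  0.53 -0.02  1.76  0.02  0.85  1.84]
[0.023,0.016,-0.004,0.000,-0.000,-0.000]
[0.023,0.016,0.496,0.000,-0.000,-0.000]
[0.023,0.076,-0.004,0.000,-0.000,-0.000]
[0.023,0.076,0.496,0.000,-0.000,-0.000]
```

```bash
python3 -m inch '[[0.023,0,0.2,0,0,0,0],[0.023,0,0.4,0,0,0,0],[0.023,0,0.496,0,0,0,0],[0.023,0.03,0.496,0,0,0,0],[0.023,0.06,0.496,0,0,0,0],[0.023,0.076,0.496,0,0,0,0],[0.023,0.076,0.496,0,0,0,0]]' 25
python3 -m inch '[[0,0.015,0,0,0,0,0],[0,0.015,0,0,0,0,0],[0,0.015,0,0,0,0,0]]'
python3 -m inch '[[0,0.015,0,0,0,0,0],[0,0.015,0,0,0,0,0],[0,0.015,0,0,0,0,0]]'
python3 -m inch '[[0,0.015,0,0,0,0,0],[0,0.015,0,0,0,0,0],[0,0.015,0,0,0,0,0]]'
```

```text
clock: 31.55
position: [0.5637, -0.1202, 0.0911]
tool_rot: [-3.141, 0.001, -2.99]
force: [-0.0, -0.6, 0.3]
grip_width: -0.0001
finger_force: 0.0
clock: 31.92
position: [0.5635, -0.1195, 0.091]
tool_rot: [-3.139, 0.002, -2.992]
force: [1.0, -12.0, 3.8]
grip_width: -0.0003
finger_force: 6.1
clock: 32.3
position: [0.5634, -0.119, 0.0911]
tool_rot: [-3.136, 0.002, -2.993]
force: [4.6, -25.6, 0.1]
grip_width: -0.0004
finger_force: 12.9
clock: 32.67
position: [0.5632, -0.1184, 0.0912]
tool_rot: [-3.134, 0.003, -2.995]
force: [8.4, -38.2, -4.6]
grip_width: 0.0001
finger_force: 19.6
```

All four sides are at their stops. The contact points put the caddy centre at (0.5459, -0.0068). Next I re-measure the bars and pins.

```bash
sed -i 's/C=np.array(\[.*/C=np.array([.5459,-.0068]); A=.152/' go.py
python3 -m inch '[[0,-0.1,0,0,0,0,1],[0,-0.1,-0.3,0,0,0,1],[0,-0.1,-0.6,0,0,0,1],[0,-0.1,-0.6,0,0,0,1],[0,-0.1,-0.6,0,0,0,1]]'
python3 - <<'E'
from go import *
from meas import run
st(); f=run('top',['orange','pine','yellow']); save(f,'t3.png'); run('scene',['orange','pine'])
E
```

```text
clock: 33.3
position: [0.5648, -0.1311, 0.2103]
tool_rot: [3.141, 0.0, -2.99]
force: [-0.8, 0.2, -0.3]
grip_width: 0.0852
finger_force: 0.0
t 33.3 p [ 0.5648 -0.1311  0.2103] rpy [ 3.141  0.    -2.99 ] F [-0.8  0.2 -0.3] w 0.0852 ff 0.0 q [ 0.14  0.49 -0.02  1.76  0.01  0.89  1.84]
top
orange px [367.5 203.6] n 225 ctr [ 575.9 -344.3] mean [ 577.  -343.4] LxW 85.7 24.7 z 12.6 yaw 86.3
orange px [114.6 284.5] n 252 ctr [365.6 336.9] mean [365.7 336.3] LxW 87.2 26.9 z 12.2 yaw 84.0
pine px [233.4 217.6] n 2663 ctr [542.6  13.8] mean [542.1  16.9] LxW 153.3 133.6 z 20.7 yaw 98.3
pine px [367.7 240.6] n 382 ctr [ 478.3 -339.1] mean [ 478.3 -338.7] LxW 105.2 25.2 z 22.3 yaw 86.7
pine px [109.9 256.8] n 539 ctr [439.7 346.8] mean [439.8 347.1] LxW 151.2 25.3 z 22.9 yaw 92.9
pine px [364.6 277.1] n 430 ctr [ 383.2 -327.1] mean [ 383.3 -327.7] LxW 113.0 25.8 z 22.3 yaw 99.9
yellow px [373.6 168.4] n 276 ctr [ 672.2 -363.1] mean [ 672.7 -362.8] LxW 86.2 28.4 z 11.7 yaw 62.4
yellow px [235.8 188.1] n 35 ctr [613.6   5.1] mean [613.6   5.1] LxW 28.3 7.4 z 89.5 yaw 103.6
yellow px [201.7 221.5] 
[... 471 characters left out ...]
9 yaw 84.5
orange px [201.  149.1] n 129 ctr [ 579.9 -343.4] mean [ 579.6 -344.1] LxW 94.3 28.5 z 11.3 yaw 82.4
orange px [389.3 252.2] n 251 ctr [368.6 336.2] mean [368.  335.9] LxW 85.9 30.4 z 11.6 yaw 81.3
pine px [78.6 50.9] n 2922 ctr [  671.3 -1143.6] mean [  698.1 -1137.9] LxW 435.7 280.5 z 49.6 yaw 2.6
pine px [225.3 137.3] n 157 ctr [ 479.3 -334.2] mean [ 481.5 -331.5] LxW 121.8 32.5 z 21.3 yaw 83.5
pine px [281.2 205.7] n 434 ctr [530.6 -15.9] mean [515.6  21.5] LxW 174.9 106.7 z 20.3 yaw 95.0
pine px [248.9 191.3] n 181 ctr [559.4 -88.5] mean [562.1 -84.4] LxW 117.6 45.2 z 20.4 yaw 31.8
pine px [376.8 268.1] n 563 ctr [442.8 346. ] mean [441.9 346.7] LxW 153.9 33.4 z 21.7 yaw 93.2
```

View pics/t3.png

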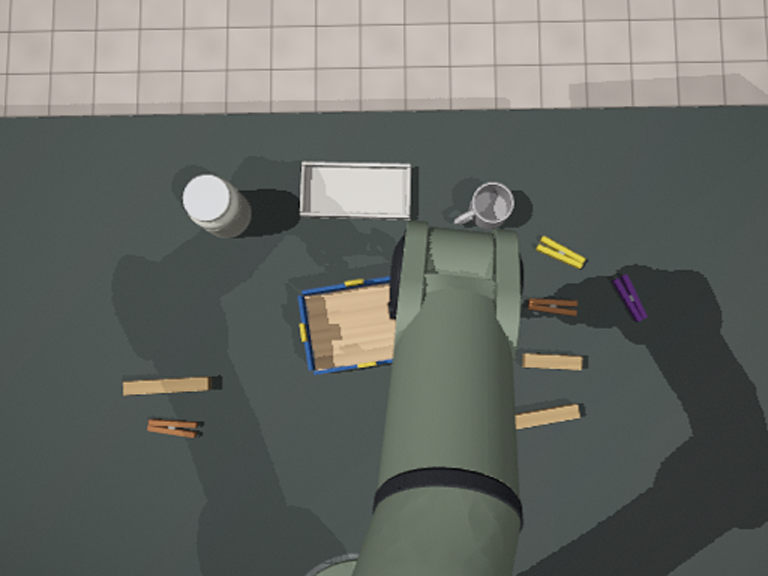

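```bash
python3 - <<'E'
from go import *
w=np.radians(99.9)
rows([(.3818,-.3197,.20,w),(.3818,-.3197,.10,w),(.3818,-.3197,.02,w)])
E
```

```text
[1.045,-0.794,0.048,-0.000,-0.001,0.987]
[1.044,-0.794,0.548,-0.000,-0.001,0.987]
[1.044,-0.795,0.948,-0.000,-0.001,0.987]
```

```bash
python3 -m inch '[[0.3,-0.3,0.04,0,0,0.1,0.7],[0.5,-0.6,0.04,0,0,0.2,0.7],[0.8,-0.794,0.04,0,0,0.4,0.7],[1,-0.794,0.04,0,0,0.6,0.7],[1,-0.794,0.04,0,0,0.8,0.7],[1,-0.794,0.04,0,0,0.987,0.7],[1,-0.794,0.04,0,0,0.987,0.7],[1,-0.794,0.04,0,0,0.987,0.7],[1,-0.794,0.3,0,0,0.987,0.7],[1,-0.794,0.3,0,0,0.987,0.7],[1,-0.794,0.3,0,0,0.987,0.7],[1,-0.794,0.3,0,0,0.987,0.7]]'
python3 - <<'E'
from go import *
from meas import run
st(); run('top',['pine'])
w=np.radians(99.9)
rows([(.3818,-.3197,.10,w),(.3818,-.3197,.02,w)])
E
```

```text
clock: 34.9
position: [0.3917, -0.3189, 0.1516]
tool_rot: [3.14, 0.001, 1.744]
force: [-0.6, -0.8, -0.2]
grip_width: 0.0596
finger_force: 0.0
t 34.9 p [ 0.3917 -0.3189  0.1516] rpy [3.140e+00 1.000e-03 1.744e+00] F [-0.6 -0.8 -0.2] w 0.0596 ff 0.0 q [ 0.29  0.5   0.36  2.02 -0.28  0.67  1.01]
top
pine px [241.4 216.4] n 3450 ctr [545.4  -4.9] mean [545.   -4.5] LxW 190.9 133.7 z 20.6 yaw 98.4
pine px [367.8 240.6] n 384 ctr [ 478.3 -339.1] mean [ 478.3 -338.7] LxW 105.2 25.2 z 22.3 yaw 86.7
pine px [110.  256.8] n 539 ctr [439.8 346.9] mean [439.8 346.8] LxW 151.2 25.2 z 22.7 yaw 93.0
pine px [352.6 279.1] n 321 ctr [ 378.  -297.2] mean [ 378.1 -296.1] LxW 86.3 25.8 z 22.3 yaw 99.9
[0.005,-0.050,0.258,0.001,0.001,0.000]
[0.005,-0.050,0.658,0.001,0.001,0.000]
```

```bash
python3 -m inch '[[0.005,-0.05,0.15,0,0,0,0.7],[0.005,-0.05,0.3,0,0,0,0.7],[0.005,-0.05,0.5,0,0,0,0.7],[0.005,-0.05,0.64,0,0,0,0.7],[0.005,-0.05,0.658,0,0,0,0.7],[0.005,-0.05,0.658,0,0,0,0],[0.005,-0.05,0.658,0,0,0,0],[0.005,-0.05,0.658,0,0,0,0],[0.005,-0.05,0.658,0,0,0,0],[0.005,-0.05,0.658,0,0,0,0],[0.005,-0.05,0.658,0,0,0,0]]' 50
python3 -m inch '[[0,0,-0.15,0,0,0,0],[0,0,-0.4,0,0,0,0],[0,0,-0.7,0,0,0,0],[0,0,-0.7,0,0,0,0],[0,0,-0.7,0,0,0,0]]'
python3 - <<'E'
from go import *
from meas import run
st(); rows([(*cad(0,0),.16,YN),(*cad(0,0),.045,YN)])
f=grab('scene'); cv2.imwrite('pics/s4.png',cv2.resize(f['img'][40:200,150:350,::-1],None,fx=3,fy=3))
E
```

```text
clock: 36.33
position: [0.3819, -0.3196, 0.0201]
tool_rot: [3.14, 0.001, 1.743]
force: [-0.8, 1.6, 11.1]
grip_width: 0.0232
finger_force: 49.3
clock: 36.95
position: [0.3815, -0.3189, 0.1592]
tool_rot: [3.14, 0.0, 1.743]
force: [-0.3, 0.9, 0.4]
grip_width: 0.023
finger_force: 49.6
t 36.95 p [ 0.3815 -0.3189  0.1592] rpy [3.14  0.    1.743] F [-0.3  0.9  0.4] w 0.023 ff 49.639402627944946 q [ 0.29  0.48  0.39  2.03 -0.28  0.68  1.03]
[1.396,1.078,-0.003,0.000,0.001,-0.987]
[1.396,1.077,0.572,0.000,0.001,-0.987]
```

View pics/s4.png

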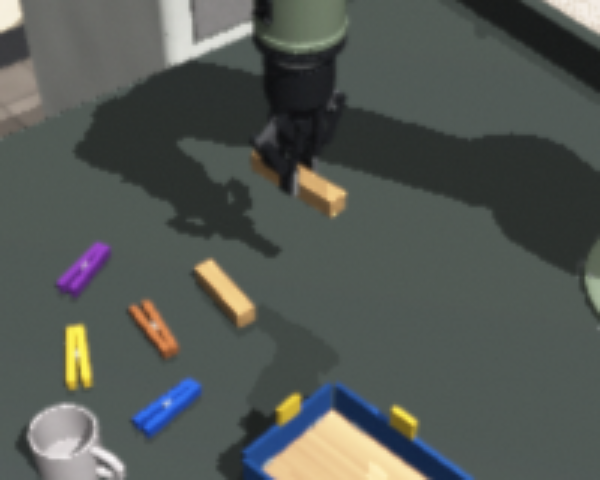

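```bash
python3 -m inch '[[0.25,0.2,-0.05,0,0,0,0],[0.5,0.4,-0.1,0,0,0,0],[0.7,0.54,-0.1,0,0,0,0],[0.7,0.54,-0.1,0,0,0,0],[0.7,0.54,-0.1,0,0,0,0]]'
python3 -m inch '[[0.2,0.2,0,0,0,-0.1,0],[0.4,0.35,0,0,0,-0.2,0],[0.55,0.45,0,0,0,-0.3,0],[0.696,0.538,0,0,0,-0.4,0],[0.696,0.538,0,0,0,-0.5,0],[0.696,0.538,0,0,0,-0.6,0],[0.696,0.538,0,0,0,-0.7,0],[0.696,0.538,0,0,0,-0.8,0],[0.696,0.538,0,0,0,-0.9,0],[0.696,0.538,0,0,0,-0.987,0],[0.696,0.538,0,0,0,-0.987,0],[0.696,0.538,0,0,0,-0.987,0],[0.696,0.538,0,0,0,-0.987,0]]'
python3 - <<'E'
from go import *
o=st(); rows([(*cad(0,0),.12,YN),(*cad(0,0),.045,YN)])
f=grab('scene'); import meas; m=(cv2.inRange(cv2.cvtColor(f['img'],cv2.COLOR_RGB2HSV),(12,60,60),(22,190,255))>0)
P=cloud(f)[m]; P=P[(P[:,2]>.13)&(P[:,2]<.2)&(abs(P[:,0]-.545)<.12)&(abs(P[:,1])<.1)]
q=(P[:,:2]-C)@np.array([[np.cos(A),-np.sin(A)],[np.sin(A),np.cos(A)]])
print(len(P),q.min(0),q.max(0),P[:,2].min(),P[:,2].max())
cv2.imwrite('pics/s5.png',cv2.resize(f['img'][110:270,170:370,::-1],None,fx=3.5,fy=3.5))
E
```

```text
clock: 37.62
position: [0.463, -0.1632, 0.178]
tool_rot: [-3.14, -0.0, 1.743]
force: [0.6, -0.3, -1.3]
grip_width: 0.0225
finger_force: 49.6
clock: 39.25
position: [0.5458, -0.0075, 0.1786]
tool_rot: [-3.141, -0.0, -2.992]
force: [-0.3, -0.2, -0.3]
grip_width: 0.0228
finger_force: 49.6
t 39.25 p [ 0.5458 -0.0075  0.1786] rpy [-3.141 -0.    -2.992] F [-0.3 -0.2 -0.3] w 0.0228 ff 49.60060894489288 q [-0.08  0.49 -0.02  1.88  0.02  0.78  1.61]
[-0.001,0.004,0.293,-0.000,-0.000,-0.002]
[-0.001,0.004,0.668,-0.000,-0.000,-0.002]
277 [-0.04812419 -0.01798914] [0.06741234 0.01276484] 0.1567684543624294 0.18373174472289416
```

View pics/s5.png

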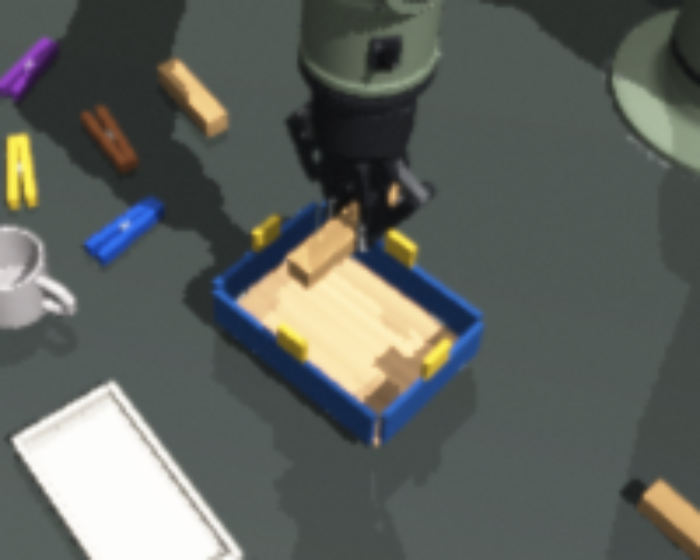

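Bar is held, aligned over the caddy and clear of both tabs. Lowering it.

```bash
python3 -m inch '[[0.006,0.004,0.1,0,0,0,0],[0.006,0.004,0.25,0,0,0,0],[0.006,0.004,0.35,0,0,0,0],[0.006,0.004,0.45,0,0,0,0],[0.006,0.004,0.52,0,0,0,0],[0.006,0.004,0.58,0,0,0,0],[0.006,0.004,0.63,0,0,0,0],[0.006,0.004,0.66,0,0,0,0],[0.006,0.004,0.676,0,0,0,0],[0.006,0.004,0.676,0,0,0,0]]'
python3 - <<'E'
from go import *
st()
E
```

```text
clock: 40.55
position: [0.5446, -0.0066, 0.0436]
tool_rot: [-3.142, 0.0, -2.99]
force: [-0.0, -0.9, -0.4]
grip_width: 0.0227
finger_force: 49.6
t 40.55 p [ 0.5446 -0.0066  0.0436] rpy [-3.142  0.    -2.99 ] F [-0.  -0.9 -0.4] w 0.0227 ff 49.60458755493164 q [-0.08  0.7  -0.02  1.95  0.03  0.5   1.6 ]
```

```bash
python3 -m inch '[[0,0,0.006,0,0,0,0],[0,0,0.006,0,0,0,0],[0,0,0.006,0,0,0,0.2],[0,0,0.006,0,0,0,0.5],[0,0,0.006,0,0,0,0.5],[0,0,0.006,0,0,0,0.5]]'
python3 -m inch '[[0,0,-0.3,0,0,0,0.5],[0,0,-0.6,0,0,0,0.5],[0,0,-0.7,0,0,0,0.5],[-0.1,-0.5,-0.7,0,0,0,0.5],[-0.1,-0.8,-0.7,0,0,0,0.5],[-0.1,-0.8,-0.7,0,0,0,0.5],[-0.1,-0.8,-0.7,0,0,0,0.5]]'
python3 - <<'E'
from go import *
from meas import run
st(); f=run('top',['orange']); run('scene',['orange'])
cv2.imwrite('pics/t6.png',cv2.resize(f['img'][150:280,160:330,::-1],None,fx=4,fy=4))
E
```

```text
clock: 41.3
position: [0.5445, -0.0066, 0.0423]
tool_rot: [-3.142, 0.0, -2.99]
force: [0.2, -0.3, -0.4]
grip_width: 0.0425
finger_force: 0.0
clock: 42.18
position: [0.5882, -0.165, 0.182]
tool_rot: [-3.141, -0.0, -2.994]
force: [0.7, 1.3, -0.3]
grip_width: 0.0423
finger_force: 0.0
t 42.17 p [ 0.5882 -0.165   0.182 ] rpy [-3.141 -0.    -2.994] F [ 0.7  1.3 -0.3] w 0.0423 ff 0.0 q [ 0.18  0.57 -0.    1.7   0.    0.87  1.89]
top
orange px [374.8 201.5] n 65 ctr [ 582.6 -362.2] mean [ 582.6 -363. ] LxW 50.8 8.1 z 12.3 yaw 89.5
orange px [373.8 207. ] n 72 ctr [ 568.  -360.6] mean [ 567.8 -360. ] LxW 53.8 10.2 z 12.6 yaw 80.0
orange px [114.7 284.4] n 253 ctr [365.6 336.9] mean [365.8 336.2] LxW 87.3 26.9 z 12.2 yaw 84.0
scene
orange px [30.4 54.4] n 43 ctr [  883.9 -1198.4] mean [  880.2 -1201.6] LxW 188.2 27.0 z 66.7 yaw 90.7
orange px [201.1 149.2] n 130 ctr [ 580.1 -342.4] mean [ 579.9 -343.4] LxW 92.5 28.5 z 11.3 yaw 82.4
orange px [389.2 252.4] n 259 ctr [369.3 336.1] mean [368.4 336. ] LxW 85.9 31.8 z 11.5 yaw 81.2
```

View pics/t6.png

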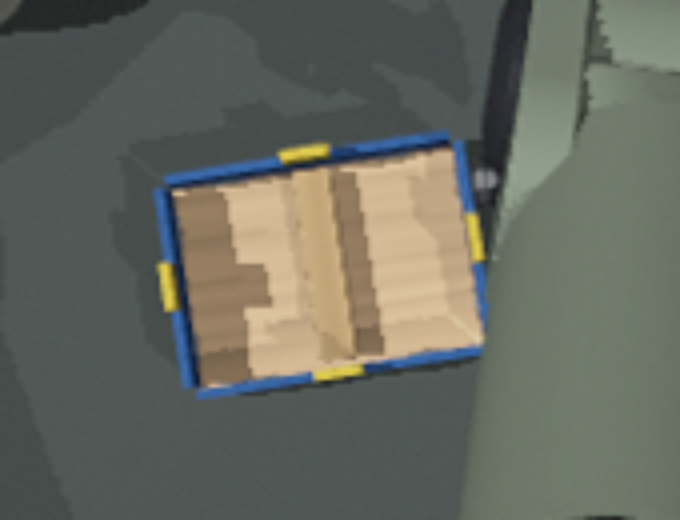

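The bar lies straight across the middle. Now the right-hand pin at (0.577, -0.345).

```bash
python3 -m inch '[[0,-0.3,0,0,0,0.1,0.5],[0,-0.6,0,0,0,0.2,0.5],[0,-0.8,0,0,0,0.3,0.5],[0,-0.8,0,0,0,0.4,0.5],[0,-0.8,0,0,0,0.5,0.5],[0,-0.8,0,0,0,0.6,0.5],[0,-0.8,0,0,0,0.7,0.5],[0,-0.8,0,0,0,0.8,0.5],[0,-0.8,0,0,0,0.9,0.5],[0,-0.8,0,0,0,0.9,0.5],[0,-0.8,0,0,0,0.9,0.5]]'
python3 - <<'E'
from go import *
st(); w=np.radians(83.8); rows([(.5773,-.3450,.08,w),(.5773,-.3450,.0185,w)])
E
```

```text
clock: 43.65
position: [0.6129, -0.319, 0.1823]
tool_rot: [3.142, -0.0, 1.884]
force: [-0.1, 0.5, 0.4]
grip_width: 0.0425
finger_force: 0.0
t 43.65 p [ 0.6129 -0.319   0.1823] rpy [ 3.142 -0.     1.884] F [-0.1  0.5  0.4] w 0.0425 ff 0.0 q [ 0.18  0.73  0.37  1.48 -0.29  0.99  0.93]
[-0.069,-0.210,0.511,-0.000,-0.000,0.268]
[-0.069,-0.210,0.819,-0.000,-0.000,0.268]
```

```bash
python3 -m inch '[[-0.069,-0.21,0.1,0,0,0.1,0.55],[-0.069,-0.21,0.2,0,0,0.2,0.55],[-0.069,-0.21,0.3,0,0,0.268,0.55],[-0.069,-0.21,0.4,0,0,0.268,0.55],[-0.069,-0.21,0.511,0,0,0.268,0.55],[-0.069,-0.21,0.65,0,0,0.268,0.55],[-0.069,-0.21,0.77,0,0,0.268,0.55],[-0.069,-0.21,0.819,0,0,0.268,0.55],[-0.069,-0.21,0.819,0,0,0.268,0.55],[-0.069,-0.21,0.819,0,0,0.268,0],[-0.069,-0.21,0.819,0,0,0.268,0],[-0.069,-0.21,0.819,0,0,0.268,0],[-0.069,-0.21,0.819,0,0,0.268,0],[-0.069,-0.21,0.819,0,0,0.268,0]]' 50
python3 -m inch '[[0,0,-0.15,0,0,0,0],[0,0,-0.4,0,0,0,0],[0,0,-0.7,0,0,0,0],[0,0,-0.7,0,0,0,0],[0,0,-0.7,0,0,0,0]]'
python3 - <<'E'
from go import *
from meas import run
o=st(); rows([(*cad(0,-.048),.17,YN)]); f=run('scene',['orange'])
cv2.imwrite('pics/s7.png',cv2.resize(f['img'][60:220,130:330,::-1],None,fx=3,fy=3))
E
```

```text
clock: 45.4
position: [0.5773, -0.3461, 0.0197]
tool_rot: [3.14, 0.001, 1.459]
force: [-1.7, 0.2, 5.5]
grip_width: 0.0211
finger_force: 49.2
clock: 46.02
position: [0.5769, -0.3455, 0.1589]
tool_rot: [3.141, -0.0, 1.459]
force: [-0.6, 0.3, -1.1]
grip_width: 0.0215
finger_force: 49.1
t 46.02 p [ 0.5769 -0.3455  0.1589] rpy [ 3.141 -0.     1.459] F [-0.6  0.3 -1.1] w 0.0215 ff 49.06753967748955 q [ 0.17  0.75  0.47  1.56 -0.39  0.93  0.65]
[1.434,-0.281,-0.056,0.000,-0.000,0.832]
scene
orange px [40.6 70. ] n 26 ctr [  879.1 -1156.3] mean [  877.2 -1155. ] LxW 119.8 13.9 z 14.5 yaw 89.1
orange px [389.3 252.4] n 257 ctr [369.2 336.1] mean [368.3 336.1] LxW 85.9 31.5 z 11.6 yaw 81.2
```

View pics/s7.png

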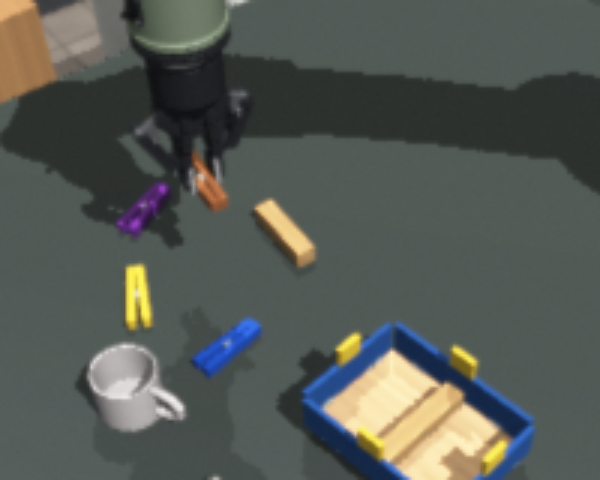

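```bash
python3 -m inch '[[0.25,-0.05,-0.06,0,0,0,0],[0.5,-0.1,-0.06,0,0,0,0],[0.7,-0.14,-0.06,0,0,0,0],[0.7,-0.14,-0.06,0,0,0,0],[0.7,-0.14,-0.06,0,0,0,0]]'
python3 -m inch '[[0.2,-0.05,0,0,0,0.1,0],[0.4,-0.1,0,0,0,0.2,0],[0.55,-0.14,0,0,0,0.3,0],[0.734,-0.141,0,0,0,0.4,0],[0.734,-0.141,0,0,0,0.5,0],[0.734,-0.141,0,0,0,0.6,0],[0.734,-0.141,0,0,0,0.7,0],[0.734,-0.141,0,0,0,0.832,0],[0.734,-0.141,0,0,0,0.832,0],[0.734,-0.141,0,0,0,0.832,0],[0.734,-0.141,0,0,0,0.832,0]]'
python3 - <<'E'
from go import *
o=st(); rows([(*cad(0,-.048),.12,YN),(*cad(0,-.048),.043,YN)])
E
```

```text
clock: 46.7
position: [0.5644, -0.2039, 0.1699]
tool_rot: [-3.141, 0.0, 1.459]
force: [-0.5, -1.1, 0.1]
grip_width: 0.0212
finger_force: 49.1
clock: 48.08
position: [0.5532, -0.0549, 0.1705]
tool_rot: [-3.142, -0.0, 0.154]
force: [-0.0, 0.3, 0.1]
grip_width: 0.0211
finger_force: 49.1
t 48.08 p [ 0.5532 -0.0549  0.1705] rpy [-3.142 -0.     0.154] F [-0.   0.3  0.1] w 0.0211 ff 49.10276245413115 q [-0.58  0.69  0.86  1.89 -0.67  0.89 -0.8 ]
[0.001,-0.003,0.253,-0.000,-0.000,0.001]
[0.000,-0.003,0.638,-0.000,-0.000,0.001]
```

```bash
python3 -m inch '[[0,0,0.15,0,0,0,0],[0,0,0.25,0,0,0,0],[0,0,0.35,0,0,0,0],[0,0,0.45,0,0,0,0],[0,0,0.52,0,0,0,0],[0,0,0.58,0,0,0,0],[0,0,0.62,0,0,0,0],[0,0,0.64,0,0,0,0],[0,0,0.64,0,0,0,0],[0,0,0.64,0,0,0,0.35],[0,0,0.64,0,0,0,0.35],[0,0,0.64,0,0,0,0.35]]'
python3 -m inch '[[0,0,-0.3,0,0,0,0.35],[0,0,-0.6,0,0,0,0.35],[0,0,-0.7,0,0,0,0.35],[-0.2,-0.3,-0.7,0,0,0,0.5],[-0.4,-0.6,-0.7,0,0,0,0.5],[-0.5,-0.8,-0.7,0,0,0,0.5],[-0.6,-1,-0.7,0,0,0,0.5],[-0.6,-1,-0.7,0,0,0,0.5]]'
python3 - <<'E'
from go import *
from meas import run
st(); f=run('top',['orange']); run('scene',['orange'])
rows([(.366,.336,.12,np.radians(82.5)-np.pi*0)])
cv2.imwrite('pics/t8.png',cv2.resize(f['img'][150:280,160:330,::-1],None,fx=4,fy=4))
E
```

```text
clock: 49.58
position: [0.5532, -0.0545, 0.0427]
tool_rot: [3.142, -0.0, 0.152]
force: [-0.0, 1.7, 2.6]
grip_width: 0.0302
finger_force: 0.0
clock: 50.58
position: [0.4022, 0.1281, 0.182]
tool_rot: [-3.141, 0.002, 0.158]
force: [0.5, -0.7, 0.3]
grip_width: 0.0425
finger_force: 0.0
t 50.58 p [0.4022 0.1281 0.182 ] rpy [-3.141e+00  2.000e-03  1.580e-01] F [ 0.5 -0.7  0.3] w 0.0425 ff 0.0 q [-1.2   0.51  1.01  2.2  -0.65  0.76 -1.16]
top
orange px [259.4 213.3] n 188 ctr [551.5 -53.6] mean [552.1 -53.2] LxW 80.5 23.5 z 34.6 yaw 7.7
scene
orange px [118.5  43.9] n 42 ctr [  523.1 -1133.6] mean [  521.4 -1139.1] LxW 139.2 25.1 z 17.5 yaw 76.0
orange px [257.3 193.6] n 188 ctr [554.9 -51.8] mean [552.5 -53.1] LxW 87.7 30.8 z 33.1 yaw 9.6
orange px [389.2 252.2] n 253 ctr [369.2 336.2] mean [368.3 335.7] LxW 85.9 31.1 z 11.9 yaw 81.2
[-0.028,-1.070,0.312,0.000,0.000,-0.819]
```

View pics/t8.png

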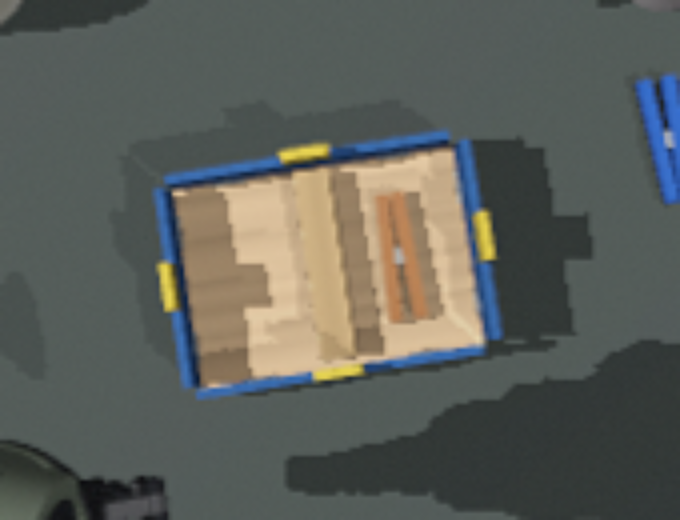

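```bash
python3 -m inch '[[-0.03,-0.3,0,0,0,-0.1,0.55],[-0.03,-0.5,0,0,0,-0.2,0.55],[-0.03,-0.7,0,0,0,-0.3,0.55],[-0.03,-0.85,0,0,0,-0.4,0.55],[-0.03,-1,0,0,0,-0.5,0.55],[-0.03,-1,0,0,0,-0.6,0.55],[-0.03,-1,0,0,0,-0.7,0.55],[-0.03,-1,0.15,0,0,-0.819,0.55],[-0.03,-1,0.3,0,0,-0.819,0.55],[-0.03,-1,0.3,0,0,-0.819,0.55],[-0.03,-1,0.3,0,0,-0.819,0.55]]'
python3 - <<'E'
from go import *
from meas import run
st(); run('scene',['orange']); rows([(.366,.3355,.0185,np.radians(83))])
E
```

```text
clock: 52.05
position: [0.3692, 0.3213, 0.1232]
tool_rot: [3.141, -0.0, 1.436]
force: [0.2, 0.1, -0.2]
grip_width: 0.0466
finger_force: 0.0
t 52.05 p [0.3692 0.3213 0.1232] rpy [ 3.141 -0.     1.436] F [ 0.2  0.1 -0.2] w 0.0466 ff 0.0 q [-1.24  0.57  0.55  2.08 -0.51  0.62 -0.47]
scene
orange px [34.2 58.3] n 31 ctr [  876.7 -1149.8] mean [  877.1 -1151. ] LxW 166.0 10.0 z 73.3 yaw 87.9
orange px [257.5 193.7] n 186 ctr [554.6 -51.6] mean [552.1 -53. ] LxW 87.8 30.6 z 32.9 yaw 10.4
orange px [389.4 252.4] n 254 ctr [368.9 336.4] mean [368.  336.2] LxW 86.4 31.1 z 11.4 yaw 81.2
[0.066,-0.025,0.525,0.001,-0.000,-0.008]
```

```bash
python3 -m inch '[[0.066,-0.025,0.1,0,0,-0.008,0.55],[0.066,-0.025,0.25,0,0,-0.008,0.55],[0.066,-0.025,0.4,0,0,-0.008,0.55],[0.066,-0.025,0.5,0,0,-0.008,0.55],[0.066,-0.025,0.522,0,0,-0.008,0.55],[0.066,-0.025,0.522,0,0,-0.008,0.55],[0.066,-0.025,0.522,0,0,-0.008,0],[0.066,-0.025,0.522,0,0,-0.008,0],[0.066,-0.025,0.522,0,0,-0.008,0],[0.066,-0.025,0.522,0,0,-0.008,0],[0.066,-0.025,0.522,0,0,-0.008,0]]' 50
python3 -m inch '[[0,0,-0.15,0,0,0,0],[0,0,-0.4,0,0,0,0],[0,0,-0.75,0,0,0,0],[0,0,-0.75,0,0,0,0],[0,0,-0.75,0,0,0,0]]'
python3 - <<'E'
from go import *
from meas import run
o=st(); rows([(*cad(0,.048),.17,YN)]); run('scene',['orange'])
E
```

```text
clock: 53.48
position: [0.3652, 0.336, 0.0192]
tool_rot: [3.141, -0.001, 1.451]
force: [-1.0, -1.4, 15.0]
grip_width: 0.0215
finger_force: 48.4
clock: 54.1
position: [0.3647, 0.3361, 0.1685]
tool_rot: [3.141, -0.001, 1.451]
force: [-0.4, -0.3, -0.7]
grip_width: 0.0213
finger_force: 49.9
t 54.1 p [0.3647 0.3361 0.1685] rpy [ 3.141e+00 -1.000e-03  1.451e+00] F [-0.4 -0.3 -0.7] w 0.0213 ff 49.91477208357537 q [-1.33  0.51  0.63  2.03 -0.45  0.73 -0.53]
[-1.363,1.040,-0.009,-0.000,-0.001,0.827]
scene
orange px [112.5  28.1] n 27 ctr [  525.5 -1139.6] mean [  524.2 -1143.6] LxW 119.7 17.8 z 92.5 yaw 70.7
orange px [28.2 52.1] n 26 ctr [  881.2 -1250.4] mean [  880.8 -1245.9] LxW 103.9 20.9 z 55.4 yaw 89.1
orange px [257.5 193.7] n 185 ctr [554.7 -51.4] mean [552.1 -52.6] LxW 87.8 30.5 z 33.2 yaw 10.4
```

```bash
python3 -m inch '[[-0.25,0.2,0,0,0,0,0],[-0.5,0.4,0,0,0,0,0],[-0.7,0.52,0,0,0,0,0],[-0.7,0.52,0,0,0,0,0],[-0.7,0.52,0,0,0,0,0]]'
python3 -m inch '[[-0.2,0.2,0,0,0,0.1,0],[-0.4,0.35,0,0,0,0.2,0],[-0.55,0.45,0,0,0,0.3,0],[-0.663,0.52,0,0,0,0.4,0],[-0.663,0.52,0,0,0,0.5,0],[-0.663,0.52,0,0,0,0.6,0],[-0.663,0.52,0,0,0,0.7,0],[-0.663,0.52,0,0,0,0.827,0],[-0.663,0.52,0,0,0,0.827,0],[-0.663,0.52,0,0,0,0.827,0],[-0.663,0.52,0,0,0,0.827,0]]'
python3 - <<'E'
from go import *
o=st(); rows([(*cad(0,.048),.12,YN),(*cad(0,.048),.043,YN)])
E
```

```text
clock: 54.78
position: [0.4509, 0.1842, 0.1671]
tool_rot: [-3.14, 0.001, 1.45]
force: [0.4, 0.4, -1.2]
grip_width: 0.0213
finger_force: 49.9
clock: 56.15
position: [0.5387, 0.0403, 0.168]
tool_rot: [-3.141, 0.0, 0.155]
force: [0.4, -0.0, -0.9]
grip_width: 0.0213
finger_force: 49.9
t 56.15 p [0.5387 0.0403 0.168 ] rpy [-3.141  0.     0.155] F [ 0.4 -0.  -0.9] w 0.0213 ff 49.88796292949701 q [-0.81  0.71  0.94  1.93 -0.74  0.89 -0.9 ]
[-0.000,-0.002,0.240,-0.000,0.000,0.002]
[-0.000,-0.002,0.625,-0.000,0.000,0.002]
```

```bash
python3 -m inch '[[0,0,0.15,0,0,0,0],[0,0,0.25,0,0,0,0],[0,0,0.35,0,0,0,0],[0,0,0.45,0,0,0,0],[0,0,0.52,0,0,0,0],[0,0,0.58,0,0,0,0],[0,0,0.61,0,0,0,0],[0,0,0.628,0,0,0,0],[0,0,0.628,0,0,0,0],[0,0,0.628,0,0,0,0.35],[0,0,0.628,0,0,0,0.35],[0,0,0.628,0,0,0,0.35]]'
python3 -m inch '[[0,0,-0.3,0,0,0,0.35],[0,0,-0.6,0,0,0,0.35],[0,0,-0.8,0,0,0,0.35],[-0.2,-0.3,-0.8,0,0,0,0.5],[-0.4,-0.5,-0.8,0,0,0,0.5],[-0.5,-0.8,-0.8,0,0,0,0.5],[-0.6,-1,-0.8,0,0,0,0.5],[-0.6,-1,-0.8,0,0,0,0.5],[-0.6,-1,-0.8,0,0,0,0.5]]'
python3 - <<'E'
from go import *
from meas import run
st(); f=run('top',['orange','yellow','blue','pine']); save(f,'t9.png'); run('scene',['orange'])
E
```

```text
clock: 57.65
position: [0.5389, 0.0401, 0.0427]
tool_rot: [3.142, -0.0, 0.152]
force: [-0.5, -0.5, 1.6]
grip_width: 0.0298
finger_force: 0.0
clock: 58.78
position: [0.39, 0.2195, 0.2026]
tool_rot: [3.142, -0.0, 0.152]
force: [0.2, -0.4, 0.8]
grip_width: 0.0428
finger_force: 0.0
t 58.77 p [0.39   0.2195 0.2026] rpy [ 3.142 -0.     0.152] F [ 0.2 -0.4  0.8] w 0.0428 ff 0.0 q [-1.45  0.57  1.13  2.13 -0.7   0.87 -1.32]
top
orange px [259.4 213.2] n 192 ctr [551.3 -52. ] mean [552.3 -53.1] LxW 81.5 23.3 z 34.4 yaw 10.3
orange px [223.8 218.9] n 219 ctr [537.5  42.7] mean [538.1  41.3] LxW 83.2 26.4 z 34.3 yaw 10.9
yellow px [373.5 168.3] n 278 ctr [ 672.2 -363.1] mean [ 672.8 -362.6] LxW 86.2 28.4 z 11.6 yaw 62.4
yellow px [235.8 188.2] n 35 ctr [613.3   5.3] mean [613.3   5.2] LxW 28.3 7.6 z 88.6 yaw 99.0
yellow px [280.8 208.9] n 41 ctr [ 560.6 -108.2] mean [ 560.  -108.3] LxW 28.6 8.3 z 88.4 yaw 8.8
yellow px [199.8 221.6] n 47 ctr [529.9  96.4] mean [529.6  96.3] LxW 28.7 10.0 z 87.5 yaw 9.9
yellow px [244.6 242.8] n 26 ctr [475.9 -16.5] mean [475.7 -16.9] LxW 27.9 5.3 z 90.8 yaw 97.
[... 651 characters left out ...]
9 yaw 99.0
blue px [223.6 246. ] n 50 ctr [467.2  39.6] mean [467.5  38.3] LxW 72.8 4.4 z 66.1 yaw 98.7
pine px [241.6 216.5] n 3158 ctr [545.5  -4. ] mean [544.7  -5.2] LxW 188.3 133.9 z 21.5 yaw 98.9
pine px [367.8 240.6] n 384 ctr [ 478.4 -339.1] mean [ 478.3 -338.7] LxW 105.2 25.3 z 22.4 yaw 86.8
pine px [110.2 256.8] n 547 ctr [439.7 346.9] mean [439.7 346.3] LxW 151.3 25.4 z 22.7 yaw 93.0
scene
orange px [26.5 49.4] n 37 ctr [  881.6 -1245.9] mean [  881.2 -1248.2] LxW 116.3 25.2 z 67.4 yaw 95.4
orange px [257.4 193.6] n 188 ctr [554.7 -51.6] mean [552.2 -53. ] LxW 87.7 30.6 z 33.1 yaw 10.1
orange px [279.7 211.4] n 216 ctr [539.9  42.3] mean [539.6  41.6] LxW 87.6 30.3 z 32.8 yaw 10.3
```

View pics/t9.png

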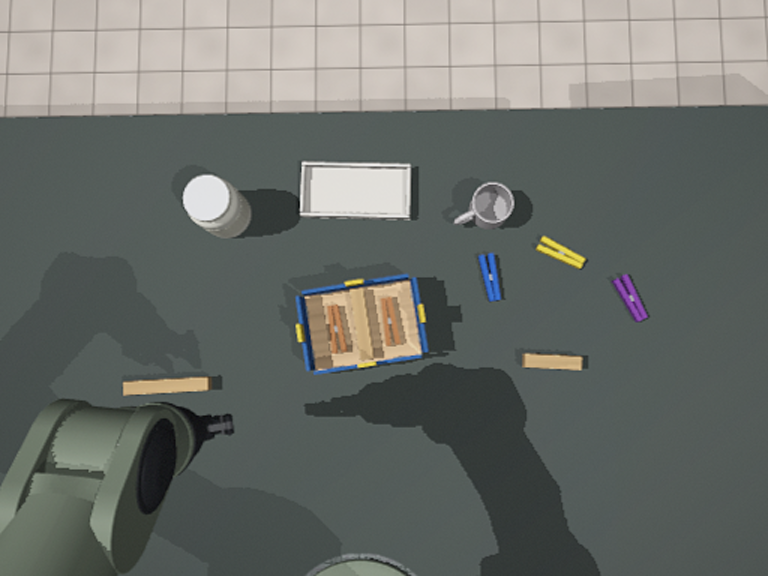

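Everything is in place, but the left tab has shifted outward about 5 mm and the right one may lean too. I'll press both again from outside.

```bash
python3 - <<'E'
from go import *
rows([(*cad(0,.15),.20,YN),(*cad(0,.135),.085,YN),(*cad(0,.122),.085,YN),(*cad(0,.112),.085,YN)])
E
```

```text
[0.598,0.481,0.013,-0.000,-0.000,-0.001]
[0.598,0.556,0.588,-0.000,-0.000,-0.001]
[0.599,0.621,0.588,-0.000,-0.000,-0.001]
[0.599,0.671,0.588,-0.000,-0.000,-0.001]
```

```bash
python3 -m inch '[[0.3,0.2,0,0,0,0,0],[0.598,0.48,0,0,0,0,0],[0.598,0.5,0,0,0,0,0],[0.598,0.52,0.2,0,0,0,0],[0.598,0.54,0.4,0,0,0,0],[0.598,0.54,0.588,0,0,0,0],[0.598,0.54,0.588,0,0,0,0],[0.598,0.58,0.588,0,0,0,0],[0.598,0.6,0.588,0,0,0,0],[0.598,0.62,0.588,0,0,0,0],[0.598,0.63,0.588,0,0,0,0],[0.598,0.64,0.588,0,0,0,0],[0.598,0.65,0.588,0,0,0,0],[0.598,0.65,0.588,0,0,0,0]]' 25
python3 -m inch '[[0,0.01,0,0,0,0,0],[0,0.01,0,0,0,0,0],[0,0.01,0,0,0,0,0]]'
python3 -m inch '[[0,0.015,0,0,0,0,0],[0,0.015,0,0,0,0,0],[0,0.015,0,0,0,0,0]]'
python3 -m inch '[[0,0.01,0,0,0,0,0],[0,0.01,0,0,0,0,0],[0,0.01,0,0,0,0,0]]'
```

```text
clock: 60.62
position: [0.5278, 0.1091, 0.0849]
tool_rot: [3.142, -0.0, 0.152]
force: [-0.4, 0.7, 0.3]
grip_width: 0.0002
finger_force: 0.3
clock: 61.0
position: [0.528, 0.107, 0.0849]
tool_rot: [3.141, 0.0, 0.152]
force: [-0.3, -0.4, -0.4]
grip_width: 0.0001
finger_force: 0.1
clock: 61.38
position: [0.5282, 0.1061, 0.0848]
tool_rot: [-3.139, 0.001, 0.153]
force: [-3.7, 13.1, 3.9]
grip_width: -0.0002
finger_force: 6.4
clock: 61.75
position: [0.5283, 0.1058, 0.0848]
tool_rot: [-3.136, 0.001, 0.155]
force: [-5.9, 21.8, 7.2]
grip_width: 0.0
finger_force: 11.2
```

```bash
python3 -m inch '[[0,-0.1,0,0,0,0,0],[0,-0.1,-0.3,0,0,0,0],[0,-0.1,-0.6,0,0,0,0],[0,-0.1,-0.6,0,0,0,0],[0,0.2,-0.6,0,0,0,0],[0,0.5,-0.6,0,0,0,0],[0,0.8,-0.6,0,0,0,0],[0,0.8,-0.6,0,0,0,0],[0,0.8,-0.6,0,0,0,0]]'
python3 - <<'E'
from go import *
st(); import meas; meas.run('top',['yellow']);rows([(*cad(0,-.145),.20,YN),(*cad(0,-.135),.085,YN),(*cad(0,-.122),.085,YN),(*cad(0,-.112),.085,YN)])
E
```

```text
clock: 62.88
position: [0.5527, -0.0559, 0.2042]
tool_rot: [-3.141, 0.001, 0.151]
force: [0.2, 1.4, -0.4]
grip_width: 0.0002
finger_force: 0.0
t 62.88 p [ 0.5527 -0.0559  0.2042] rpy [-3.141e+00  1.000e-03  1.510e-01] F [ 0.2  1.4 -0.4] w 0.0002 ff 0.0 q [-0.64  0.67  0.96  1.86 -0.67  0.97 -0.79]
top
yellow px [373.5 168.4] n 277 ctr [ 672.2 -363.1] mean [ 672.8 -362.8] LxW 86.2 28.4 z 11.5 yaw 62.4
[0.002,0.481,0.021,-0.000,0.001,0.000]
[0.003,0.431,0.596,-0.000,0.001,0.000]
[0.003,0.366,0.596,-0.000,0.001,0.000]
[0.003,0.316,0.596,-0.000,0.001,0.000]
```

```bash
python3 -m inch '[[0,0.25,0,0,0,0,0],[0,0.48,0,0,0,0,0],[0,0.48,0,0,0,0,0],[0,0.48,0.3,0,0,0,0],[0,0.46,0.5,0,0,0,0],[0,0.45,0.596,0,0,0,0],[0,0.43,0.596,0,0,0,0],[0,0.4,0.596,0,0,0,0],[0,0.38,0.596,0,0,0,0],[0,0.366,0.596,0,0,0,0],[0,0.366,0.596,0,0,0,0]]' 25
python3 -m inch '[[0,-0.015,0,0,0,0,0],[0,-0.015,0,0,0,0,0],[0,-0.015,0,0,0,0,0]]'
python3 -m inch '[[0,-0.015,0,0,0,0,0],[0,-0.015,0,0,0,0,0],[0,-0.015,0,0,0,0,0]]'
python3 -m inch '[[0,-0.015,0,0,0,0,0],[0,-0.015,0,0,0,0,0],[0,-0.015,0,0,0,0,0]]'
```

```text
clock: 64.3
position: [0.5642, -0.128, 0.086]
tool_rot: [-3.142, -0.0, 0.152]
force: [-0.1, 0.1, -0.5]
grip_width: 0.0001
finger_force: 0.0
clock: 64.68
position: [0.5636, -0.1254, 0.0857]
tool_rot: [3.142, 0.0, 0.152]
force: [0.3, -0.4, 0.8]
grip_width: 0.0001
finger_force: 0.4
clock: 65.05
position: [0.5631, -0.1221, 0.0856]
tool_rot: [-3.141, 0.0, 0.152]
force: [-0.0, -0.1, -0.3]
grip_width: -0.0001
finger_force: 0.2
clock: 65.42
position: [0.5628, -0.1201, 0.0858]
tool_rot: [3.14, -0.0, 0.151]
force: [1.4, -5.6, -0.1]
grip_width: 0.0
finger_force: 3.0
```

```bash
python3 -m inch '[[0,-0.02,0,0,0,0,0],[0,-0.02,0,0,0,0,0],[0,-0.02,0,0,0,0,0],[0,0.15,0,0,0,0,0],[0,0.15,-0.2,0,0,0,0],[0,0.2,-0.5,0,0,0,0],[-0.3,0.5,-0.6,0,0,0,0],[-0.6,0.8,-0.6,0,0,0,0],[-0.6,0.8,-0.6,0,0,0,0],[-0.6,0.8,-0.6,0,0,0,0]]'
python3 - <<'E'
from go import *
from meas import run
st(); f=run('top',['orange','yellow','blue','pine']);run('scene',['orange'])
cv2.imwrite('pics/t10.png',cv2.resize(f['img'][150:280,160:330,::-1],None,fx=4,fy=4))
E
```

```text
clock: 66.68
position: [0.4661, -0.2982, 0.2063]
tool_rot: [3.141, -0.0, 0.146]
force: [0.4, 1.6, -0.1]
grip_width: 0.0002
finger_force: 0.0
t 66.67 p [ 0.4661 -0.2982  0.2063] rpy [ 3.141 -0.     0.146] F [ 0.4  1.6 -0.1] w 0.0002 ff 0.0 q [-0.15  0.65  0.92  1.86 -0.63  0.95 -0.36]
top
orange px [259.4 213.2] n 192 ctr [551.6 -52. ] mean [552.4 -53.2] LxW 81.9 23.3 z 34.5 yaw 10.2
orange px [223.6 218.9] n 229 ctr [537.8  42.3] mean [538.   41.8] LxW 83.2 25.6 z 34.3 yaw 9.6
yellow px [373.5 168.3] n 278 ctr [ 672.2 -363.1] mean [ 672.8 -362.6] LxW 86.2 28.4 z 11.6 yaw 62.4
yellow px [235.7 188.1] n 31 ctr [613.6   5.3] mean [613.6   5.3] LxW 28.3 6.7 z 89.4 yaw 99.0
yellow px [278.5 209. ] n 30 ctr [ 559.6 -102.4] mean [ 559.6 -102.4] LxW 26.0 6.0 z 89.6 yaw 7.5
yellow px [201.7 221.5] n 39 ctr [530.   90.9] mean [529.8  91.1] LxW 28.2 8.2 z 89.0 yaw 8.5
yellow px [244.6 242.9] n 27 ctr [475.6 -16.6] mean [475.6 -16.9] LxW 27.9 5.3 z 90.7 yaw 99.0
blue px [326.6 184.3] n 266 ctr [ 629.7 -233.9] mean [ 630.4 -235. ] LxW 84.2 28.1 z 11.7 yaw 8.1
blue px [256.7 186.1] n 82 ctr [620.9
[... 705 characters left out ...]
.7
pine px [241.9 216.5] n 3109 ctr [545.3  -4.8] mean [544.8  -5.8] LxW 190.5 133.6 z 21.4 yaw 98.4
pine px [355.2 239.4] n 136 ctr [ 481.4 -310.5] mean [ 481.7 -305.9] LxW 47.8 23.7 z 22.5 yaw 89.6
pine px [110.1 256.8] n 539 ctr [439.6 346.9] mean [439.8 346.7] LxW 151.2 25.2 z 22.7 yaw 93.0
scene
orange px [119.2  45.8] n 33 ctr [  521.  -1144.9] mean [  518.9 -1145.7] LxW 110.8 25.5 z 3.7 yaw 73.3
orange px [33.8 61. ] n 28 ctr [  879.4 -1225.6] mean [  879.5 -1225. ] LxW 81.1 20.1 z 22.4 yaw 92.8
orange px [257.4 193.7] n 190 ctr [555.  -52.1] mean [552.6 -52.8] LxW 87.5 30.9 z 33.1 yaw 9.1
orange px [279.8 211.5] n 221 ctr [539.8  43.8] mean [539.7  42. ] LxW 88.4 32.5 z 32.6 yaw 11.1
```

View pics/t10.png

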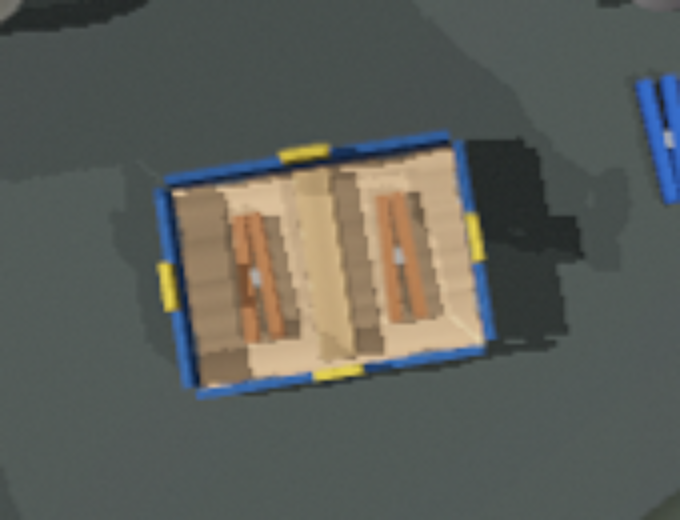

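All four sides are at their stops, the bar lies across the middle, and there is one pin in each bay. Handing in.

```bash
python3 -c "
from workcell import bot
print(bot.job_done())"
```

```text
the job is handed in; nothing more can be done
None
```

I handed the job in at about 67 s: all four caddy sides are upright at their stops, the 126 mm bar lies flat across the middle, and both clothespins are inside below the rim. The left and right sides had tipped out a few degrees during pin placing, so I pushed them back to their stops before handing in; I left the other two bars, jar, cup and tray alone.

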